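# Ladle the feeder egg down into the empty deep cup

### The arm

A 7-joint arm with a two-finger parallel gripper is mounted at the origin on the work surface. World frame = base frame: x ahead of the robot, y to its left, z up, the work surface at z = 0. Lengths are in mm, angles in rad, forces in N, time in s.
With the tool pointing down it reaches from about 350 to 900 mm from the base axis. Payload 7.2 kg.
Tool frame: the origin (TCP) lies at the very end of the fingers, on their centre line; the grasp point (between the pads) lies 19 mm behind it; x points along the fingers, y is the direction in which the jaws open and shut, and the axes are right-handed (so a half turn about x gives the same grasp; the last joint's range is limited). The gripper opens to 88 mm and grips with 3 to 60 N. Pads are 20 mm wide; open, the fingers measure 115 mm over their backs; the gripper's body (75 mm by 178 mm) begins 61 mm behind the grasp point.
Start: joints at [1.187, 0.411, -0.013, 1.596, 0.006, 1.134, -0.082], TCP at [194.099, -594.1, 222.653] pointing down, gripper open.
Joint ranges: [-2.95, 2.95], [-0.29, 1.99], [-1.47, 1.44], [0.14, 2.54], [-1.03, 4.17], [0.13, 1.85], [-2.86, 2.86]. Speed limits (rad/s): [2.39, 2.39, 3.01, 3.01, 3.14, 3.14, 3.14].

### API

Orientations are given as a 3x3 rotation matrix whose columns are the frame's x, y, z axes.
In Python, from station import sense, capture, close_job gives the robot as it stands.
- The arm moves only by the tool drive_tool, never from a script. Its argument "motion" is a list of rows, each a list of 7 numbers: the shift along the tool's x, y, z in mm, then the turn, a rotation vector about the tool's x, y, z in degrees, then the finger opening in mm, from 0 to 87.8. In form: [[tx, ty, tz, wx, wy, wz, grip], ...]. A call has 1 to 8 rows; each row is the pose to reach, as a shift and turn from the pose commanded when the call began, along the tool's axes at that moment; what a row does not reach only later rows make up. A row lasts 1/12 s, in which the tool goes at most 41.7 mm and 7.16 degrees, less where a joint would pass 70% of its speed; a pose out of reach is approached as far as the arm can. A call with a gripper value outside its range is refused whole. The fingers move at their own pace and stop on an object; "squeeze" is the grip in N (left out, the last holds). Time passes only in rows, so rows that repeat a pose let the fingers close. It gives the time, the measured TCP pose, the force and the opening at its end, in the units of the state.
- sense(): the state, without advancing time (a new reading comes with each control period).
- capture(name): name is "scene" or "top" or "wrist"; returns a dict with "frame" (420x560x3 uint8, red, green, blue), "fx", "fy", "cx", "cy" (pixels), "rvec" (rotation vector, rad) and "tvec" (3), from world to camera coordinates, as OpenCV has them. Camera axes: x right, y down, z forward; pixel columns grow to the right and rows downward; lengths in mm; the calibration is good to about 2 mm. A picture is of the moment at which its call begins. There is no depth.
- close_job(): hands the job in, once; it reports no verdict.
The state is a dict: "time_s": time; "joints": joint angles; "qd": joint speeds; "effort": joint torques, N m; "ee_pos": TCP position; "eef_rot": TCP orientation; "contact_force": force on the tool from outside, world axes, zero at the start; "ft_torque": the same for the moment, N m; "finger_gap": finger opening in mm.
Only numpy, scipy, OpenCV 4.12 (cv2) and the standard library are available. Lean on these libraries where they do the work, as an engineer would, in place of code of your own. Each camera call takes 0.05 s, during which the arm holds its last target. There are 200 camera calls.

### The job

The egg lying in the ladle belongs in the one deli cup that has no egg yet. Handling the egg only with the ladle, lower the ladle right down onto the cushion at the bottom of that cup without pressing hard, tip the egg out there gently so that it does not drop, and lift the empty ladle out. Then stand the ladle upright on the ledge again, leaving the cups standing in the rack and everything else where it is.

Things in the scene. Friction and masses are not known exactly. Their poses are not given: they have to be found in the camera images.
- ladle: stainless ladle, 150 g, standing upright; origin: centre of the underside of its flat 42 foot, z up. Handle on the +x side; the egg is tipped out over the -x rim. Bowl: shallow dish, rim diameter 76 at z 9, 2 thick, sides sloping 28 degrees all round; the egg rolls out when it leans 30 to 40 degrees. Handle: 3 x 18 strap at x 39.5, black grip on it 14 thick (x), 24 wide (y), z 100 to 170
- ladle_grip (a point): point in the middle of the ladle's plastic grip, 39.5 along x and 140 above the underside of the foot; axes as the ladle's
- ladle_lip (a point): point on the rim of the ladle's bowl across from the handle: 38 along -x, 9 above the underside of the foot; the egg leaves here
- egg: loose cream-coloured hard-boiled egg, 62 long along its x axis, 46 in diameter, about 70 g, lying in the ladle's bowl with its long axis roughly along the ladle's y; origin at its centre
- cup_empty: clear round deli cup without an egg, loose in one of the rack's slots (which one varies). Origin: centre of its underside, z up. 120 tall, outer diameter 118 at the foot, 140 at the mouth; wall 2.5, floor 3. A springy cork-faced cushion (gives 1 mm per 2 N) fills its bottom; the cushion's upper face is 17 to 51 above the cup's underside, how much is not known beforehand
- cup_full_a: deli cup of the same make that already holds an egg; origin as above
- cup_full_b: the other deli cup that already holds an egg; origin as above
- egg_a: egg lying in cup_full_a, same size; origin at its centre
- egg_b: egg lying in cup_full_b, same size; origin at its centre
- rack: fixed grey slotted plastic rack, 155 (x) by 459 (y), walls 40 high, floor 10 thick; three slots in a row along y, pitch 151; origin: centre of its underside
- dish: green ceramic dish, diameter 110, 28 high, bystander; origin: centre of underside
- hemostat: stainless hemostat clamp lying flat, 145 long along x, 60 wide, 9 high, bystander; origin on the ledge, midway along it
- hide: half-round cork tube hide, 150 long along x, 110 wide, 64 high, bystander; origin: centre of underside
There are look-alikes about, which are no part of the job. Leave any blue look-alike of the cup_full_b alone.

How it is judged (in metres and radians):
On the way:
1. the ladle has been lowered deep into the empty cup with the egg still lying in its bowl (z of ladle_lip in the frame of cup_empty below 0.075 m and horizontal distance between ladle_lip and cup_empty below 0.06 m and distance between egg and ladle below 0.036 m), for 0.1 s.
At the end, for the whole second after the job is handed in: Egg at rest in the cup that was empty (centre within 45 mm of its axis, under 84 mm above its underside); ladle standing on the ledge, still, within 0.15 rad of upright; all cups upright within 0.08 rad in the rack, that one within 20 mm of its start; the other eggs still in their cups (horizontal distance between egg and cup_empty below 0.045 m and z of egg in the frame of cup_empty between 0.02 and 0.084 m and linear speed of egg below 0.03 m/s and angle between ladle's own z axis and vertical below 0.15 rad and height (world z) of ladle below 0.008 m and linear speed of ladle below 0.02 m/s and angle between each of cup_empty, cup_full_a, cup_full_b's own z axis and vertical below 0.08 rad and distance of cup_empty from where it was at the start of the episode below 0.02 m and distance between egg_a and cup_full_a below 0.075 m and distance between egg_b and cup_full_b below 0.075 m); the robot touches nothing.
It fails at once if the egg is dropped: it moves faster than 0.4 m/s inside the cup (horizontal distance between egg and cup_empty below 0.07 m and z of egg in the frame of cup_empty below 0.12 m and linear speed of egg above 0.4 m/s).
It fails at once if the egg knocks against the cup or cushion with more than 12 N (contact force between egg and cup_empty above 12 N).
It fails at once if the ladle presses on the cup or its cushion with more than 15 N (contact force between ladle and cup_empty above 15 N).
It fails at once if the fingers touch the egg (contact force between the fingers and egg above 0.5 N).
It fails at once if a full cup, the dish, the hemostat or the hide is moved by more than 25 mm (distance of any of cup_full_a, cup_full_b, dish, hemostat, hide from where it was at the start of the episode above 0.025 m).
It also fails if it takes over 70 s, if anything falls off the work surface, if the arm or the gripper's body presses on something with over 40 N, if the wrist force passes 120 N, or if a joint passes its speed limit or range.

## Working session

There is one attempt and no reset: what is moved stays moved. The work goes in short steps, Python scripts to look and compute and a tool call to move; the robot and the scene stay as the last step left them, time stands still between calls to the robot, and variables do not carry over. Pictures are saved under pics/ and viewed, about 8 in all and at most 12, crops included, and the job is handed in when it is done.

Besides the shell and the picture viewer there is one more tool, called after "Emit:" as name([rows], argument=value, ...), one row to a line, values as JSON. drive_tool: Moves the arm, as the interface text tells. Its arguments: {"type":"object","properties":{"motion":{"type":"array","items":{"type":"array","items":{"type":"number"}}},"squeeze":{"type":"number"}},"required":["motion"]}

```bash
mkdir -p pics
cat > h.py <<'E'
import numpy as np,cv2
from station import sense,capture
def snap(n,f=None):
    c=capture(n); c['R']=cv2.Rodrigues(np.array(c['rvec'],float))[0]; c['t']=np.array(c['tvec'],float).ravel()
    if f: cv2.imwrite('pics/'+f,cv2.cvtColor(c['frame'],cv2.COLOR_RGB2BGR))
    return c
def ray(c,u,v):
    d=c['R'].T@np.array([(u-c['cx'])/c['fx'],(v-c['cy'])/c['fy'],1]); return -c['R'].T@c['t'],d/np.linalg.norm(d)
def onz(c,u,v,z):
    o,d=ray(c,u,v); return o+d*(z-o[2])/d[2]
def proj(c,p):
    q=c['R']@np.array(p,float)+c['t']; return np.array([c['fx']*q[0]/q[2]+c['cx'],c['fy']*q[1]/q[2]+c['cy']])
E
python3 - <<'E'
from h import *
s=sense(); print(s['ee_pos'],s['eef_rot'],s['finger_gap'],s['contact_force'])
for n in ['scene','top','wrist']:
    c=snap(n,n+'0.png'); print(n,-c['R'].T@c['t'],c['R'][2],c['fx'])
E
```

```text
[ 193.92627982 -593.61527506  221.81032704] [[-6.04592323e-04  3.10636042e-01 -9.50528739e-01]
 [ 1.48182519e-03 -9.50527591e-01 -3.10636609e-01]
 [-9.99998719e-01 -1.59632594e-03  1.14373372e-04]] 87.9069507833379 [-0.13220401 -0.73444139 -0.46013063]
scene [1169.90802941 -137.42873599 1098.94615207] [-0.54928891  0.05786842 -0.83362638] 524.1746518908532
top [ 389.00397829  -45.94337275 1288.95807901] [ 1.14576187e-01 -5.43025828e-04 -9.93414316e-01] 440.18255774618854
wrist [ 259.68591891 -572.23849008  383.17341942] [-0.24370917 -0.07923296 -0.96660642] 345.413827087938
```

View pics/scene0.png

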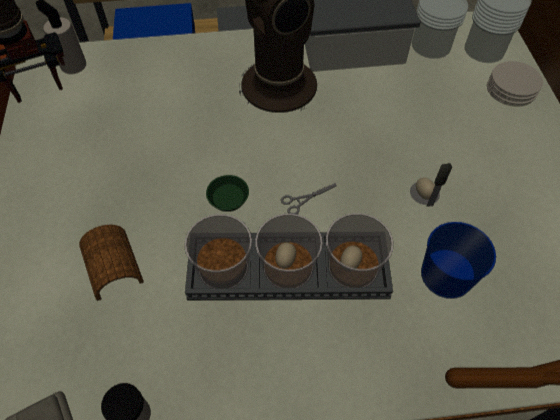

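View pics/top0.png

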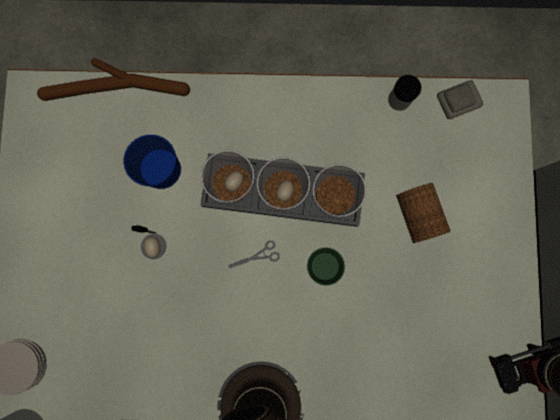

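The scene image shows the ladle with the egg at about (428,188). The empty cup is the leftmost one (220,250), and it's the rightmost one in the top view (338,191). A blue decoy cup sits near the ladle. I'll zoom in for measurements.

Run:
```python
from h import *
S=snap('scene');T=snap('top')
def crop(c,x,y,w,h,k): return cv2.resize(cv2.cvtColor(c['frame'],cv2.COLOR_RGB2BGR)[y:y+h,x:x+w],None,fx=k,fy=k,interpolation=cv2.INTER_CUBIC)
a=crop(S,400,155,60,60,6.5);b=crop(T,120,215,60,60,6.5)
c=crop(S,180,205,78,60,5);d=crop(T,300,155,78,60,5)
out=np.vstack([np.hstack([a[:300],b[:300]]),np.hstack([c,d])[:, :780]])
out=cv2.convertScaleAbs(out,alpha=1.6); cv2.imwrite('pics/crop1.png',out)
# dark grip blobs
for n,C,(x,y,w,h) in [('S',S,(400,155,60,60)),('T',T,(120,215,60,60))]:
    g=C['frame'][y:y+h,x:x+w].astype(int)
    m=(g.max(2)<45).astype(np.uint8); k,l,st,ce=cv2.connectedComponentsWithStats(m); i=1+st[1:,4].argmax()
    ys,xs=np.where(l==i); print(n,'grip',ce[i]+[x,y],st[i], 'box',cv2.minAreaRect(np.c_[xs+x,ys+y].astype(np.float32)))
    m=((g[...,0]-g[...,2]>18)&(g[...,0]>115)).astype(np.uint8); k,l,st,ce=cv2.connectedComponentsWithStats(m); i=1+st[1:,4].argmax(); print(n,'egg',ce[i]+[x,y],st[i])
print('edges', onz(T,151,246,25),onz(S,426,188,25))
# dark-grey rack corners
g=cv2.cvtColor(T['frame'],cv2.COLOR_RGB2GRAY)
f=T['frame'].astype(int)
m=((g<105)).astype(np.uint8); m[:, :195]=0;m[:,375:]=0;m[:145]=0;m[235:]=0
cs,_=cv2.findContours(m,0,2); k=max(cs,key=cv2.contourArea); r=cv2.minAreaRect(k); print(r); 
for p in cv2.boxPoints(r): print(p,onz(T,*p,40))
```

```text
S grip [439.37931034 182.01436782] [ 27   9  25  42 348] box ((438.0376892089844, 184.51710510253906), (9.931270599365234, 46.428688049316406), 24.443954467773438)
S egg [431.7609375 168.521875 ] [  0   0  60  38 640]
T grip [140.14942529 228.85057471] [12 11 22  7 87] box ((142.51724243164062, 228.79312133789062), (21.425735473632812, 5.314911365509033), 4.763641834259033)
T egg [150.18691589 246.95327103] [ 26  25  10  15 107]
edges [441.66301117 321.88813562  25.        ] [443.96305813 320.87805776  25.        ]
((282.6092529296875, 187.51416015625), (163.35543823242188, 59.9245491027832), 7.386042594909668)
[197.75748 206.72783] [555.55781811 189.56757031  40.        ]
[205.46103 147.30049] [730.20005292 173.96969104  40.        ]
[367.46103 168.30049] [ 676.46363293 -296.84207432   40.        ]
[359.75748 227.72783] [ 503.45098591 -273.98355935   40.        ]
```

View pics/crop1.png

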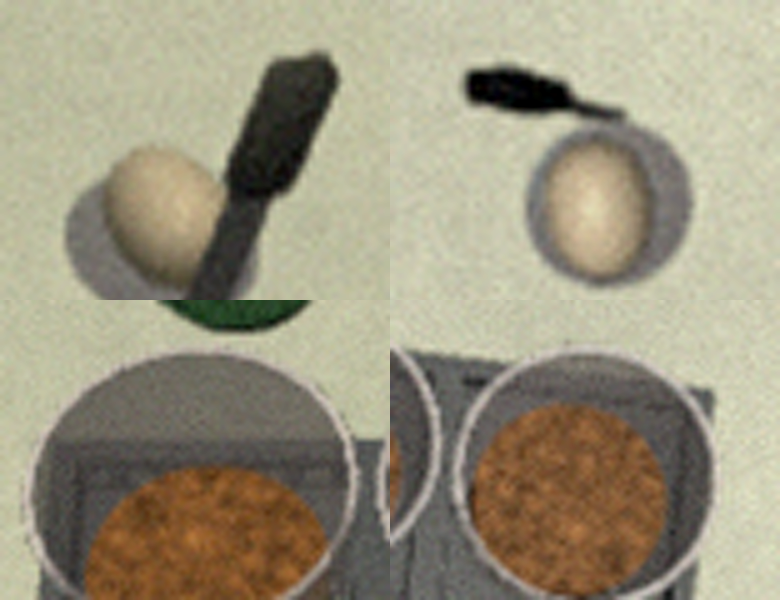

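Run:
```python
from h import *
S=snap('scene');T=snap('top')
def tri(a,b):
    (o1,d1),(o2,d2)=ray(S,*a),ray(T,*b)
    A=np.c_[d1,-d2]; k=np.linalg.lstsq(A,o2-o1,rcond=None)[0]; p,q=o1+k[0]*d1,o2+k[1]*d2
    return (p+q)/2,np.linalg.norm(p-q)
print('grip mid tri',tri((443.4,174.2),(139.8,229.3)))
print('z140 S,T',onz(S,443.4,174.2,140),onz(T,139.8,229.3,140))
print('grip top T',onz(T,132.6,228.6,170),'grip top S',onz(S,449,163.6,170))
b=onz(T,153.8,246.3,9);print('bowl',b,'size',onz(T,141.1,246.3,9)-onz(T,166.5,246.3,9),'egg',onz(T,151.8,246.8,30))
print('strap base',onz(T,155.7,232.4,20))
# rim of empty cup: fit by fixed crop ellipses, and cushion by orange mask
print('rim',onz(T,339.2,189.8,130),onz(T,313,189.8,130)-onz(T,365.4,189.8,130))
for C,(x0,y0,x1,y1) in [(T,(308,160,368,222)),(S,(188,225,250,282))]:
    f=cv2.GaussianBlur(C['frame'],(3,3),0).astype(int)[y0:y1,x0:x1]
    m=((f[...,0]-f[...,2])>30).astype(np.uint8); m=cv2.morphologyEx(m,cv2.MORPH_CLOSE,np.ones((5,5)))
    k=max(cv2.findContours(m,0,1)[0],key=cv2.contourArea); k=cv2.convexHull(k); e=cv2.fitEllipse(k); print('cushion',e[0][0]+x0,e[0][1]+y0,e[1],e[2])
    for z in (27,40,50,61):
        u,v=e[0][0]+x0,e[0][1]+y0
        print(z,onz(C,u,v,z)[:2], np.linalg.norm(onz(C,u-e[1][1]/2,v,z)-onz(C,u+e[1][1]/2,v,z)))
s=sense()
from scipy.spatial.transform import Rotation as R
q=s['joints'];M=np.eye(3)
for a,x in zip('zyzyzyz',q): M=M@R.from_euler(a,x).as_matrix()
print(np.round(M,3)); print(np.round(s['eef_rot'],3))
print(np.round(M.T@np.array(s['eef_rot']),3))
```

```text
grip mid tri (array([481.15386554, 325.01242375, 129.55923357]), np.float64(3.421806980822489))
z140 S,T [488.51779555 321.86026071 140.        ] [479.96130202 319.92480988 140.        ]
grip top T [479.04974096 328.79802226 170.        ] grip top S [482.25381824 328.64745145 170.        ]
bowl [441.60369869 318.3820488    9.        ] size [-1.29662864 73.6424942   0.        ] egg [439.21626495 318.03558563  30.        ]
strap base [481.30142914 311.78739383  20.        ]
rim [ 595.86400274 -202.98263003  130.        ] [ -2.5100866  139.91386616   0.        ]
cushion 335.2776908874512 194.52318572998047 (37.131317138671875, 38.45308303833008) 114.97297668457031
27 [ 600.14377213 -205.57924479] 111.67257352486635
40 [ 597.96872578 -203.93476359] 110.52218392004026
50 [ 596.2956132  -202.66977805] 109.63726883940481
61 [ 594.45518936 -201.27829395] 108.66386225070588
cushion 220.0627670288086 254.28453826904297 (31.05624771118164, 47.64970397949219) 77.99198150634766
27 [ 572.9598866  -205.37992659] 110.77684851808064
40 [ 580.19936019 -204.55585023] 109.433405073695
50 [ 585.76818602 -203.92194534] 108.39998703955223
61 [ 591.89389445 -203.22464997] 107.26322720199519
[[-0.311 -0.951 -0.   ]
 [-0.951  0.311 -0.   ]
 [ 0.     0.    -1.   ]]
[[-0.     0.311 -0.951]
 [ 0.    -0.951 -0.311]
 [-1.    -0.     0.   ]]
[[-0.001  0.807  0.59 ]
 [ 0.    -0.59   0.807]
 [ 1.     0.001  0.   ]]
```

```bash
cat >> h.py <<'E'
from scipy.spatial.transform import Rotation as Ro
import json
def log():
    s=sense(); open('log.jsonl','a').write(json.dumps({k:np.array(s[k]).tolist() for k in('joints','ee_pos','eef_rot')})+'\n'); return s
def down(a): a=np.radians(a); return np.array([[0,np.cos(a),np.sin(a)],[0,np.sin(a),-np.cos(a)],[-1,0,0]])
def go(p,M,P0=None,M0=None):
    s=log(); P0=np.array(s['ee_pos']) if P0 is None else P0; M0=np.array(s['eef_rot']) if M0 is None else M0
    return np.round(M0.T@(np.array(p)-P0),1), np.round(np.degrees(Ro.from_matrix(M0.T@M).as_rotvec()),1)
E
python3 - <<'E'
from h import *
print(go([390,-200,380],down(-38)))
E
```

```text
(array([-157.4, -313.7, -308.6]), array([-33.9,  -0. ,   0. ]))
```

Emit:
drive_tool([
  [-40, -40, -40, -4, 0, 0, 87.8],
  [-80, -80, -80, -8, 0, 0, 87.8],
  [-120, -110, -110, -12, 0, 0, 87.8],
  [-157, -140, -138, -17, 0, 0, 87.8],
  [-157, -170, -167, -21, 0, 0, 87.8],
  [-157, -200, -197, -26, 0, 0, 87.8],
  [-157, -230, -226, -30, 0, 0, 87.8],
  [-157, -258, -254, -34, 0, 0, 87.8],
])

```text
time_s: 1.02
ee_pos: [324.2, -332.4, 371.7]
eef_rot: [[0.001, 0.791, -0.612], [-0.002, -0.612, -0.791], [-1.0, 0.002, 0.001]]
contact_force: [1.0, -0.3, 0.1]
finger_gap: 87.6
```

Run:
```python
from h import *
s=sense();print(s['ee_pos'],s['joints'],s['time_s']);print(go([460,160,380],down(-10)))
```

```text
[ 324.19239119 -332.41148118  371.65523875] [ 0.94333788  0.04591209 -0.25981336  1.71781204  0.01268644  1.37701746
  0.02274599] 1.0167
(array([  -9.1, -193.9, -472.5]), array([-27.7,   0.1,  -0.1]))
```

Emit:
drive_tool([
  [-9, -16, -38, -4, 0, 0, 87.8],
  [-9, -32, -76, -8, 0, 0, 87.8],
  [-9, -48, -114, -12, 0, 0, 87.8],
  [-9, -64, -152, -16, 0, 0, 87.8],
  [-9, -80, -190, -20, 0, 0, 87.8],
  [-9, -96, -228, -24, 0, 0, 87.8],
  [-9, -112, -266, -28, 0, 0, 87.8],
  [-9, -126, -304, -28, 0, 0, 87.8],
])

```text
time_s: 1.68
ee_pos: [410.7, -14.4, 379.6]
eef_rot: [[0.001, 0.986, -0.168], [-0.001, -0.168, -0.986], [-1.0, 0.001, 0.001]]
contact_force: [1.1, -0.4, -0.0]
finger_gap: 87.8
```

Run:
```python
from h import *
s=sense();print(s['ee_pos'],s['joints'],s['time_s']);print(go([470,270,330],down(0)))
```

```text
[410.69496102 -14.40479233 379.61782463] [ 0.60436231 -0.04374701 -0.64505641  1.78102627 -0.02564574  1.39449374
 -0.20426145] 1.6833
(array([  49.4,   10.7, -290.4]), array([-9.7,  0.1, -0.1]))
```

Emit:
drive_tool([
  [6, 1, -38, -2, 0, 0, 87.8],
  [12, 3, -76, -3, 0, 0, 87.8],
  [19, 4, -114, -4, 0, 0, 87.8],
  [26, 6, -152, -6, 0, 0, 87.8],
  [33, 8, -190, -8, 0, 0, 87.8],
  [40, 10, -228, -10, 0, 0, 87.8],
  [49, 11, -262, -10, 0, 0, 87.8],
  [49, 11, -290, -10, 0, 0, 87.8],
])

```text
time_s: 2.35
ee_pos: [471.3, 269.1, 328.4]
eef_rot: [[-0.002, 1.0, 0.003], [-0.0, 0.003, -1.0], [-1.0, -0.002, 0.0]]
contact_force: [1.0, -1.2, -0.5]
finger_gap: 87.8
```

Run:
```python
from h import *
s=log();print(s['ee_pos'],s['joints'],s['time_s'])
c=snap('wrist','w1.png')
for p in [(481,321,170),(441.6,318.4,9)]: print(proj(c,p))
```

```text
[471.30597935 269.1413289  328.38873494] [ 0.09616387  0.31698478 -0.90021101  1.597126    0.25156323  1.35195388
 -0.83261136] 2.35
[293.81777581 138.43055829]
[261.2132801 133.5487522]
```

View pics/w1.png

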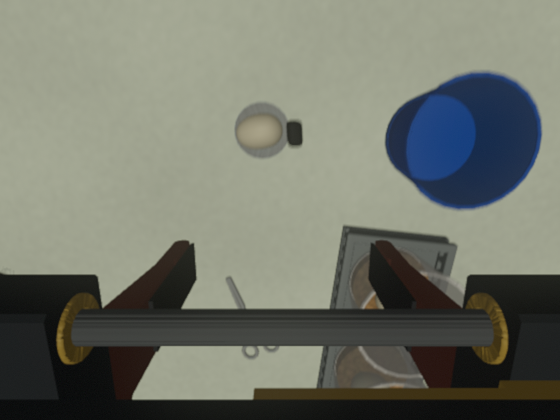

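Run:
```python
from h import *
c=snap('wrist'); g=c['frame'][100:165,220:320]; 
m=(g.max(2)<70).astype(np.uint8); k,l,st,ce=cv2.connectedComponentsWithStats(m); i=1+st[1:,4].argmax(); ys,xs=np.where(l==i)
r=cv2.minAreaRect(np.c_[xs+220,ys+100].astype(np.float32)); print(r,st[i],ce[i]+[220,100])
B=[onz(c,*p,170) for p in cv2.boxPoints(r)]; print(np.round(B,1), np.mean(B,0))
gg=g.astype(int); bg=np.median(c['frame'][60:100,200:320].reshape(-1,3),0)
m=((np.abs(gg-bg).max(2)>28)&(np.arange(220,320)[None,:]<287)).astype(np.uint8); m=cv2.morphologyEx(m,3,np.ones((5,5)))
k=max(cv2.findContours(m,0,1)[0],key=cv2.contourArea);e=cv2.fitEllipse(cv2.convexHull(k)); u=(e[0][0]+220,e[0][1]+100);print(e,u,onz(c,*u,9),cv2.boundingRect(k))
y=gg[...,0]-gg[...,2]; 
m=(gg.sum(2)>bg.sum()*0.9)
# line of grip side edges
print('bg',bg,g[31,::4].tolist())
```

```text
((294.0, 141.0), (26.0, 14.0), 90.0) [ 67  28  15  27 357] [294.22408964 140.93557423]
[[473.8 335.7 170. ]
 [486.5 335.8 170. ]
 [487.  312.5 170. ]
 [474.1 312.4 170. ]] [480.35117632 324.1411975  170.        ]
((41.932071685791016, 36.39271926879883), (53.484092712402344, 56.685768127441406), 170.0262451171875) (261.932071685791, 136.39271926879883) [441.6164641  320.63214342   9.        ] (15, 9, 52, 56)
bg [160. 163. 144.] [[161, 165, 145], [160, 164, 144], [159, 163, 143], [160, 164, 144], [116, 118, 110], [127, 122, 101], [144, 139, 115], [151, 145, 121], [155, 149, 124], [157, 151, 126], [159, 154, 129], [159, 153, 129], [156, 150, 125], [147, 141, 118], [134, 128, 106], [107, 103, 85], [119, 121, 112], [41, 41, 35], [45, 45, 40], [45, 45, 40], [59, 61, 52], [162, 166, 146], [161, 165, 145], [162, 166, 146], [162, 166, 147]]
```

```bash
cat > fit.py <<'E'
from h import *
import itertools
D=[json.loads(l) for l in open('log.jsonl')]; Q=np.array([d['joints'] for d in D]);P=np.array([d['ee_pos'] for d in D]);E=np.array([d['eef_rot'] for d in D])
def chain(q,sg):
    M=np.eye(3);out=[M]
    for a,x,s in zip('zyzyzyz',q,sg): M=M@Ro.from_euler(a,s*x).as_matrix(); out.append(M)
    return out
def fit():
  best=[]
  for sg in itertools.product([1,-1],repeat=7):
    if sg[1]<0: continue
    Ms=[chain(q,sg)[-1] for q in Q]
    for ph in np.arange(-180,180,2.5):
        B=Ro.from_euler('z',ph,degrees=True).as_matrix()
        C=[(B@M).T@e for M,e in zip(Ms,E)]; best.append((sum(np.linalg.norm(c-C[0]) for c in C),ph,sg))
  best.sort(key=lambda t:t[0]); return best
if __name__=='__main__':
  print(len(D))
  for b in fit()[:6]: print(b)
E
python3 fit.py
```

```text
4
(np.float64(2.4659786616025237e-15), np.float64(0.0), (-1, 1, -1, 1, -1, 1, -1))
(np.float64(0.00039471347472944275), np.float64(-2.5), (-1, 1, -1, 1, -1, 1, -1))
(np.float64(0.00039471347472996106), np.float64(2.5), (-1, 1, -1, 1, -1, 1, -1))
(np.float64(0.0007892390864691614), np.float64(-5.0), (-1, 1, -1, 1, -1, 1, -1))
(np.float64(0.0007892390864696791), np.float64(5.0), (-1, 1, -1, 1, -1, 1, -1))
(np.float64(0.0011833890616447479), np.float64(-7.5), (-1, 1, -1, 1, -1, 1, -1))
```

```bash
cat > kin.py <<'E'
from fit import *
from scipy.optimize import least_squares
SG=(-1,1,-1,1,-1,1,-1)
C0=chain(Q[0],SG)[-1].T@E[0]
def cols(q):
    c=chain(q,SG)   # c[k]: after k joints
    return np.c_[np.array([0,0,1.]),c[2][:,2],c[4][:,2],c[6][:,2],c[2][:,0],c[4][:,0],c[6][:,0]]
A=np.vstack([cols(q) for q in Q]); 
x=np.linalg.lstsq(A[:,:],P.ravel(),rcond=None)[0]
x4=np.linalg.lstsq(A[:,:4],P.ravel(),rcond=None)[0]
def fk(q): return cols(q)@x, chain(q,SG)[-1]@C0
LO=np.array([-2.95,-.29,-1.47,.14,-1.03,.13,-2.86]);HI=np.array([2.95,1.99,1.44,2.54,4.17,1.85,2.86])
def ik(p,M,q0,free=False):
    lo,hi=(LO,HI) if not free else (LO-3,HI+3)
    f=lambda q:np.r_[(fk(q)[0]-p)/100,3*(Ro.from_matrix(fk(q)[1].T@M).as_rotvec()),.01*(q-q0)]
    r=least_squares(f,np.clip(q0,lo+1e-3,hi-1e-3),bounds=(lo,hi)); pp,mm=fk(r.x)
    return r.x,np.linalg.norm(pp-p),np.degrees(np.linalg.norm(Ro.from_matrix(mm.T@M).as_rotvec()))
E
python3 - <<'E'
from kin import *
print(np.round(x,1),np.abs(A@x-P.ravel()).max());print(np.round(x4,1),np.abs(A[:,:4]@x4-P.ravel()).max())
# tipping pose: ladle at cup, heading yaw h (handle dir), tilt t about lip
def tip(h,t,lipoff,zc,gz=145,c=(596,-203),j=1):
    R0=Ro.from_euler('z',h,degrees=True).as_matrix()
    T=Ro.from_euler('y',-t,degrees=True).as_matrix()  # ladle top leans to -x
    R=R0@T
    lip=np.array([c[0],c[1],zc])+R0@np.array([lipoff,0,0])
    org=lip-R@np.array([-38,0,9]) 
    g=org+R@np.array([39.5,0,gz])
    M=R@np.array([[0,j,0],[0,0,-j],[-1,0,0]]); return g+19*M[:,0],M   # tool x=-handle, y=ladle x
for h in range(-180,180,30):
    o=[]
    for t in (0,40,50):
        r=[]
        for j in (1,-1):
            p,M=tip(h,t,-20,62,j=j)
            b=min((ik(p,M,q0) for q0 in (Q[-1],Q[0],Q[2],np.array([.5,.3,0,1.6,1.57,1,-1.]))),key=lambda k:k[1]+k[2]*5); r.append((round(b[1]),round(b[2])))
        o.append(r)
    print(h,o)
E
```

```text
[3398.6  643.3  358.5 3447.7   69.3  151.3  -42. ] 43.77087614899304
[15657.2   681.8   410.7 15887.1] 50.165910175478444
-180 [[(0, 0), (0, 0)], [(17, 34), (17, 34)], [(22, 44), (22, 44)]]
-150 [[(0, 0), (0, 0)], [(16, 31), (16, 31)], [(21, 41), (21, 41)]]
-120 [[(0, 0), (0, 0)], [(14, 27), (14, 27)], [(18, 37), (18, 37)]]
-90 [[(0, 0), (0, 0)], [(11, 21), (11, 21)], [(16, 31), (16, 31)]]
-60 [[(0, 0), (0, 0)], [(8, 16), (8, 16)], [(13, 26), (13, 26)]]
-30 [[(0, 0), (0, 0)], [(7, 13), (6, 13)], [(12, 23), (12, 23)]]
0 [[(0, 0), (0, 0)], [(7, 14), (7, 13)], [(12, 24), (12, 24)]]
30 [[(0, 0), (0, 0)], [(9, 17), (9, 17)], [(14, 27), (14, 27)]]
60 [[(0, 0), (0, 0)], [(11, 23), (11, 23)], [(16, 32), (16, 32)]]
90 [[(0, 0), (0, 0)], [(14, 28), (14, 28)], [(19, 38), (19, 38)]]
120 [[(0, 0), (0, 0)], [(16, 32), (16, 32)], [(21, 42), (21, 42)]]
150 [[(0, 0), (0, 0)], [(17, 35), (17, 34)], [(22, 45), (22, 44)]]
```

Emit:
drive_tool([
  [0, 0, 0, 0, 7, 0, 87.8],
  [0, 0, 0, 0, 14, 0, 87.8],
  [0, 0, 0, 0, 20, 0, 60],
])

```text
time_s: 2.7
ee_pos: [472.1, 267.5, 330.8]
eef_rot: [[0.002, 1.0, 0.003], [0.347, 0.002, -0.938], [-0.938, 0.003, -0.347]]
contact_force: [-1.0, -0.4, -0.4]
finger_gap: 83.8
```

```bash
python3 -c "
from h import *
log();print(go([480,322,260],down(2)@Ro.from_euler('z',20,degrees=True).as_matrix()))"
```

```text
(array([ 85.3,   7.7, -26.5]), array([ -5.3, -19.7,  19.3]))
```

Emit:
drive_tool([
  [17, 2, -5, -1, -5, 5, 60],
  [34, 3, -10, -2, -10, 10, 60],
  [51, 5, -16, -3, -15, 15, 60],
  [68, 6, -21, -5, -19, 19, 60],
  [85, 8, -26, -5, -20, 19, 60],
])

```text
time_s: 3.12
ee_pos: [477.7, 322.9, 260.3]
eef_rot: [[0.342, 0.939, 0.034], [0.001, 0.036, -0.999], [-0.94, 0.342, 0.011]]
contact_force: [-1.1, 0.4, 0.7]
finger_gap: 60.2
```

```bash
python3 -c "
from h import *
log();print(go([481,322,240],down(2)@Ro.from_euler('z',-20,degrees=True).as_matrix()))"
```

```text
(array([20.3, -3.8,  0.8]), array([ -0. ,   0.7, -40. ]))
```

Emit:
drive_tool([
  [6, -1, 0, 0, 0, -7, 60],
  [12, -2, 0, 0, 0, -14, 60],
  [20, -4, 1, 0, 0, -21, 60],
  [20, -4, 1, 0, 0, -28, 60],
  [20, -4, 1, 0, 0, -35, 60],
  [20, -4, 1, 0, 1, -40, 60],
])

```text
time_s: 3.62
ee_pos: [483.9, 318.4, 238.9]
eef_rot: [[-0.357, 0.934, 0.027], [-0.001, 0.028, -1.0], [-0.934, -0.356, -0.009]]
contact_force: [-0.2, 0.9, -1.6]
finger_gap: 59.9
```

Run:
```python
from h import *
print(go([481,322,200],down(2)))
import fit
from fit import *
SG=(-1,1,-1,1,-1,1,-1)
def cols(q):
    c=chain(q,SG)
    return np.hstack([np.array([[0,0,1.]]).T,c[1][:,:2],c[2],c[4],c[6]])
D=[json.loads(l) for l in open('log.jsonl')]
for d in D: print(np.round(d['joints'],3),np.round(d['ee_pos'],0))
A=np.vstack([cols(d['joints']) for d in D]);P=np.ravel([d['ee_pos'] for d in D])
x,_,rk,sv=np.linalg.lstsq(A,P,rcond=1e-4); print(np.round(x,1),rk,np.round(sv,3),np.abs(A@x-P).max())
```

```text
(array([37.4, 11.2, -3.3]), array([-0.4, -0.6, 20.9]))
[ 1.187  0.411 -0.013  1.596  0.006  1.134 -0.082] [ 194. -594.  222.]
[ 0.943  0.046 -0.26   1.718  0.013  1.377  0.023] [ 324. -332.  372.]
[ 0.604 -0.044 -0.645  1.781 -0.026  1.394 -0.204] [411. -14. 380.]
[ 0.096  0.317 -0.9    1.597  0.252  1.352 -0.833] [471. 269. 328.]
[ 0.449  0.24  -0.99   1.737 -0.119  1.096 -0.462] [472. 268. 331.]
[ 0.449  0.24  -0.99   1.737 -0.119  1.096 -0.462] [472. 268. 331.]
[-0.084  0.253 -0.879  1.873  0.583  0.965 -1.196] [478. 323. 260.]
[-0.084  0.253 -0.879  1.873  0.583  0.965 -1.196] [478. 323. 260.]
[-0.031  0.681 -0.874  1.386  0.234  1.541 -0.854] [484. 318. 239.]
[ 2.840e+02 -0.000e+00 -1.460e+01 -0.000e+00 -1.460e+01  5.336e+02
 -0.000e+00 -1.880e+01  4.525e+02 -0.000e+00 -4.000e-01  3.591e+02] 11 [5.94  5.893 5.867 1.1   1.047 0.671 0.539 0.428 0.41  0.317 0.257 0.   ] 9.094947017729282e-13
```

```bash
cat > kin.py <<'E'
from fit import *
from scipy.optimize import least_squares
SG=(-1,1,-1,1,-1,1,-1)
D=[json.loads(l) for l in open('log.jsonl')][:9]
X=np.array([284,0,-14.6,0,-14.6,533.6,0,-18.8,452.5,0,-.4,359.1])
C0=chain(D[0]['joints'],SG)[-1].T@np.array(D[0]['eef_rot'])
def cols(c): return np.hstack([np.array([[0,0,1.]]).T,c[1][:,:2],c[2],c[4],c[6]])
def fk(q): c=chain(q,SG); return cols(c)@X, c[-1]@C0
LO=np.array([-2.95,-.29,-1.47,.14,-1.03,.13,-2.86]);HI=np.array([2.95,1.99,1.44,2.54,4.17,1.85,2.86])
def ik(p,M,q0):
    def f(q): a,b=fk(q); return np.r_[(a-p)/100,3*Ro.from_matrix(b.T@M).as_rotvec(),.003*(q-q0)]
    r=least_squares(f,np.clip(q0,LO+.02,HI-.02),bounds=(LO,HI)); pp,mm=fk(r.x)
    return r.x,np.linalg.norm(pp-p),np.degrees(np.linalg.norm(Ro.from_matrix(mm.T@M).as_rotvec()))
def tip(h,t,lipoff,zlip,gz=145,c=(596,-203),j=1,al=0):
    """ladle heading h, tilt t, lip at cup centre + lipoff along handle dir; tool leaned al about ladle y"""
    R0=Ro.from_euler('z',h,degrees=True).as_matrix(); R=R0@Ro.from_euler('y',-t,degrees=True).as_matrix()
    lip=np.array([c[0],c[1],zlip])+R0@np.array([lipoff,0,0]); org=lip-R@np.array([-38,0,9]); g=org+R@np.array([39.5,0,gz])
    M=R@Ro.from_euler('y',al,degrees=True).as_matrix()@np.array([[0,j,0],[0,0,-j],[-1,0,0]]); return g+19*M[:,0],M
E
python3 - <<'E'
from kin import *
for h in range(-90,91,15):
    o=[]
    for t in (0,40,50):
        for j in (1,-1):
            p,M=tip(h,t,-20,62,j=j)
            b=min((ik(p,M,np.array(q0)) for q0 in ([.1,.3,-.9,1.6,.25,1.3,-.8],[.94,.05,-.26,1.7,0,1.3,0],[.3,.3,0,1.9,1.57,.8,-1.])),key=lambda k:k[1]+k[2]*5); o.append((t,j,round(b[1]),round(b[2]),np.round(b[0],1).tolist() if t!=0 else ''))
    print(h);[print('  ',v) for v in o if v[0]!=0]
E
```

```text
-90
   (40, 1, 0, 0, [-0.1, 0.5, -0.1, 1.8, 0.8, 1.2, -2.2])
   (40, -1, 0, 0, [0.2, 0.5, -0.5, 1.7, 0.9, 1.3, 0.8])
   (50, 1, 0, 0, [-0.2, 0.6, -0.1, 1.8, 0.9, 1.3, -2.4])
   (50, -1, 0, 0, [0.0, 0.6, -0.5, 1.8, 1.0, 1.5, 0.7])
-75
   (40, 1, 0, 0, [-0.1, 0.4, -0.2, 1.9, 0.9, 1.0, -2.1])
   (40, -1, 0, 0, [0.3, 0.4, -0.6, 1.9, 1.1, 1.2, 1.0])
   (50, 1, 0, 0, [-0.2, 0.4, -0.2, 2.0, 1.1, 1.2, -2.3])
   (50, -1, 0, 0, [0.1, 0.5, -0.5, 2.0, 1.2, 1.3, 0.7])
-60
   (40, 1, 0, 0, [0.0, 0.3, -0.2, 2.1, 1.1, 0.8, -2.0])
   (40, -1, 0, 0, [0.4, 0.3, -0.6, 2.1, 1.2, 1.0, 1.1])
   (50, 1, 0, 0, [-0.1, 0.3, -0.2, 2.2, 1.3, 1.0, -2.3])
   (50, -1, 0, 0, [0.2, 0.4, -0.6, 2.2, 1.4, 1.1, 0.8])
-45
   (40, 1, 0, 0, [0.1, 0.2, -0.2, 2.2, 1.2, 0.6, -1.8])
   (40, -1, 0, 0, [0.5, 0.2, -0.7, 2.2, 1.3, 0.7, 1.3])
   (50, 1, 0, 0, [0.1, 0.2, -0.3, 2.3, 1.6, 0.8, -2.3])
   (50, -1, 0, 0, [0.4, 0.3, -0.7, 2.3, 1.6, 0.9, 0.8])
-30
   (40, 1, 0, 0, [0.2, 0.1, -0.2, 2.3, 1.3, 0.3, -1.7])
   (40, -1, 0, 0, [0.6, 0.2, -0.6, 2.3, 1.4, 0.4, 1.5])
   (50, 1, 0, 0, [1.2, 0.5, -1.5, 2.4, 1.9, 1.0, -2.1])
   (50, -1,
[... 1180 characters left out ...]
, -1.0])
60
   (40, 1, 0, 0, [1.3, 0.8, -1.0, 1.6, -0.1, 1.0, 1.5])
   (40, -1, 0, 0, [1.0, 0.6, -0.5, 1.7, -0.5, 1.1, -1.2])
   (50, 1, 0, 0, [1.5, 0.9, -1.1, 1.6, -0.1, 1.0, 1.6])
   (50, -1, 0, 0, [1.1, 0.7, -0.5, 1.6, -0.6, 1.1, -1.1])
75
   (40, 1, 0, 0, [1.2, 0.8, -1.0, 1.5, -0.0, 1.2, 1.7])
   (40, -1, 0, 0, [1.0, 0.7, -0.5, 1.5, -0.4, 1.3, -1.2])
   (50, 1, 0, 0, [1.3, 1.0, -1.0, 1.4, -0.1, 1.3, 1.8])
   (50, -1, 0, 0, [1.1, 0.8, -0.6, 1.4, -0.4, 1.4, -1.1])
90
   (40, 1, 0, 0, [1.1, 0.9, -0.9, 1.3, 0.0, 1.5, 1.9])
   (40, -1, 0, 0, [0.9, 0.8, -0.6, 1.3, -0.2, 1.5, -1.1])
   (50, 1, 0, 0, [1.1, 1.0, -0.9, 1.2, -0.0, 1.6, 1.9])
   (50, -1, 0, 0, [1.0, 0.9, -0.6, 1.2, -0.3, 1.6, -1.0])
```

Emit:
drive_tool([
  [9, 3, -1, 0, 0, 7, 60],
  [18, 6, -2, 0, 0, 14, 60],
  [37, 11, -3, 0, 0, 21, 60],
  [37, 11, -3, 0, 0, 21, 60],
])

```text
time_s: 3.95
ee_pos: [471.7, 320.8, 195.9]
eef_rot: [[0.006, 0.999, 0.037], [0.003, 0.037, -0.999], [-1.0, 0.006, -0.003]]
contact_force: [-0.9, 0.1, -0.7]
finger_gap: 60.1
```

Run:
```python
from h import *
s=sense();print(s['ee_pos']);print(go([481,322.5,126],down(2)))
c=snap('wrist','w2.png');print(proj(c,(481,322.5,170)),proj(c,(441.6,320,9)))
```

```text
[471.70352386 320.81979846 195.85718785]
(array([69.9,  8.9, -1.1]), array([ 0.1, -0.2, -0.3]))
[298.87721669 241.32787912] [252.10315756 188.71518661]
```

View pics/w2.png

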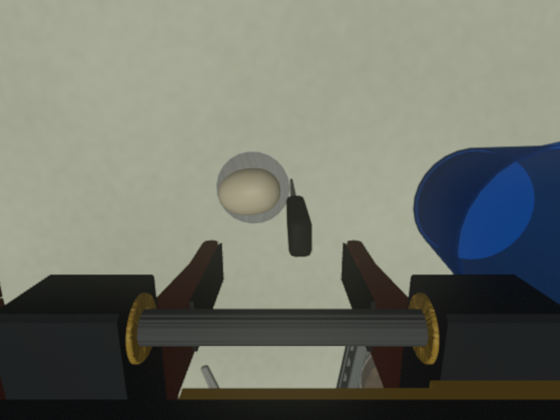

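Emit:
drive_tool([
  [0, 9, -1, 0, 0, 0, 60],
  [18, 9, -1, 0, 0, 0, 60],
  [36, 9, -1, 0, 0, 0, 60],
  [54, 9, -1, 0, 0, 0, 60],
  [70, 9, -1, 0, 0, 0, 60],
  [70, 9, -1, 0, 0, 0, 60],
  [70, 9, -1, 0, 0, 0, 40],
  [70, 9, -1, 0, 0, 0, 25],
], squeeze=40)

```text
time_s: 4.67
ee_pos: [491.0, 325.1, 131.9]
eef_rot: [[0.009, 1.0, 0.027], [0.01, 0.027, -1.0], [-1.0, 0.009, -0.01]]
contact_force: [0.1, 0.2, 0.0]
finger_gap: 50.8
```

Emit:
drive_tool([
  [0, 0, 0, 0, 0, 0, 20],
  [0, 0, 0, 0, 0, 0, 16],
  [0, 0, 0, 0, 0, 0, 12],
  [0, 0, 0, 0, 0, 0, 8],
  [0, 0, 0, 0, 0, 0, 4],
  [0, 0, 0, 0, 0, 0, 4],
])

```text
time_s: 5.17
ee_pos: [488.2, 325.2, 131.1]
eef_rot: [[0.006, 1.0, 0.029], [0.009, 0.029, -1.0], [-1.0, 0.007, -0.009]]
contact_force: [-5.3, -0.2, 7.0]
finger_gap: 14.8
```

Run:
```python
from h import *
s=log();print(s['ee_pos'],s['eef_rot'],s['finger_gap'],s['contact_force'],s['ft_torque'],s['joints'])
c=snap('wrist','w3.png')
```

```text
[488.19434903 325.19824796 131.09015484] [[ 0.00640632  0.99956837  0.02867116]
 [ 0.0094274   0.02861011 -0.99954619]
 [-0.99993504  0.00667371 -0.00924005]] 14.752370952496449 [-5.30016182 -0.22433351  6.95735036] [-0.19215259  1.98007394 -0.01436593] [-0.07936062  0.57059761 -0.81843648  1.75945953  0.48139352  1.01214606
 -1.0483429 ]
```

View pics/w3.png

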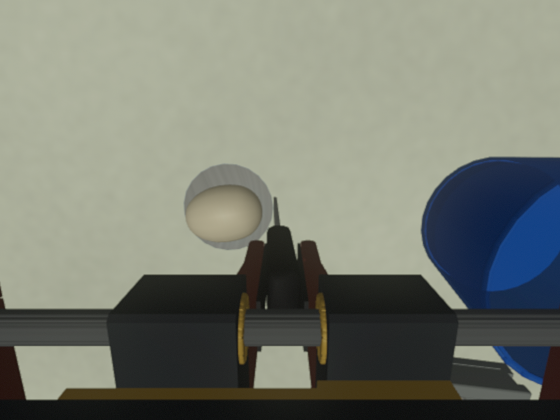

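Emit:
drive_tool([
  [-2, 0, 0, 0, 0, 0, 4],
  [-4, 0, 0, 0, 0, 0, 4],
  [-8, 0, 0, 0, 0, 0, 4],
  [-12, 0, 0, 0, 0, 0, 4],
  [-16, 0, 0, 0, 0, 0, 4],
  [-20, 0, 0, 0, 0, 0, 4],
  [-20, 0, 0, 0, 0, 0, 4],
  [-20, 0, 0, 0, 0, 0, 4],
], squeeze=50)

```text
time_s: 5.88
ee_pos: [489.3, 324.6, 150.9]
eef_rot: [[0.009, 1.0, 0.028], [0.009, 0.028, -1.0], [-1.0, 0.009, -0.009]]
contact_force: [-0.2, 0.2, -3.4]
finger_gap: 13.7
```

Run:
```python
from h import *
s=log();print(s['ee_pos'],s['eef_rot'],s['finger_gap'],s['contact_force'],s['ft_torque'])
c=snap('wrist');
g=c['frame'].astype(int)[140:275,160:275]; bg=np.median(c['frame'][60:120,160:275].reshape(-1,3),0)
m=(np.abs(g-bg).max(2)>20).astype(np.uint8); m=cv2.morphologyEx(m,2,np.ones((9,9)));k=max(cv2.findContours(m,0,1)[0],key=cv2.contourArea);e=cv2.fitEllipse(cv2.convexHull(k));u=(e[0][0]+160,e[0][1]+140)
z=s['ee_pos'][2]-131+9; print(e,u,onz(c,*u,z))
cv2.imwrite('pics/w4.png',cv2.cvtColor(c['frame'],cv2.COLOR_RGB2BGR))
```

```text
[489.32128747 324.64353539 150.92235161] [[ 0.00863     0.99955656  0.02849923]
 [ 0.00949301  0.02841712 -0.99955107]
 [-0.9999177   0.00889666 -0.00924356]] 13.715361762633071 [-0.15599567  0.19854037 -3.37225662] [-0.04028264 -0.09090005 -0.01877148]
((82.48500061035156, 79.85836791992188), (94.42498016357422, 122.3492431640625), 149.0306396484375) (242.48500061035156, 219.85836791992188) [456.52025012 310.48805944  28.92235161]
```

View pics/w4.png

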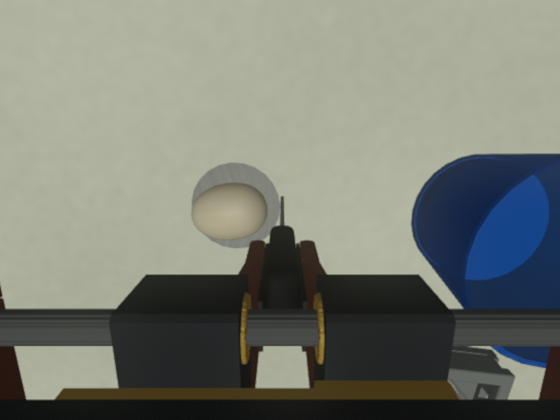

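```bash
cat >> kin.py <<'E'
G=131.0 # TCP height above foot
def pose(h,t,o,dy=0.):
    """TCP pose for ladle origin o, heading h, tilt t"""
    R=Ro.from_euler('z',h,degrees=True).as_matrix()@Ro.from_euler('y',-t,degrees=True).as_matrix()
    return np.array(o,float)+R@np.array([39.5,dy,G]), R@np.array([[0,1,0],[0,0,-1],[-1,0,0]])
E
python3 - <<'E'
from kin import *
c=snap('wrist'); s=sense(); M=np.array(s['eef_rot']); p=np.array(s['ee_pos'])
b=onz(c,235.5,205,29); print(b, M.T@(b-p))
# plan: rise to foot 165 high, then transfer
for h,o in [(2,[449.5,323,170]),(20,[470,180,180]),(40,[520,60,180]),(60,[565,-80,180]),(75,[598,-190,180]),(75,[598,-190,60])]:
    P,R=pose(h,0,o); q,e,f=ik(P,R,np.array(s['joints'])); print(h,np.round(P),np.round(q,2),round(e,1),round(f,1))
print(go(*pose(2,0,[449.5,323,170])))
E
```

```text
[450.47984185 323.30028338  29.        ] [121.17388753 -39.62792488   1.10987059]
2 [489. 324. 301.] [-0.03  0.43 -0.9   1.54  0.34  1.34 -0.92] 0.0 0.0
20 [507. 194. 311.] [ 0.29  0.35 -0.97  1.62  0.29  1.32 -0.37] 0.0 0.0
40 [550.  85. 311.] [ 0.55  0.42 -1.07  1.59  0.37  1.36  0.13] 0.0 0.0
60 [585. -46. 311.] [ 0.79  0.54 -1.2   1.52  0.5   1.43  0.62] 0.0 0.0
75 [ 608. -152.  311.] [ 0.9   0.63 -1.22  1.41  0.59  1.5   1.02] 0.0 0.0
75 [ 608. -152.  191.] [ 0.89  0.72 -1.15  1.58  0.67  1.29  0.95] 0.0 0.0
(array([-150.5,    1.1,   -1.3]), array([-0.4, -0.5, -0.5]))
```

Emit:
drive_tool([
  [-6, 0, 0, 0, 0, 0, 4],
  [-20, 0, 0, 0, 0, 0, 4],
  [-40, 0, 0, 0, 0, 0, 4],
  [-64, 0, 0, 0, 0, 0, 4],
  [-90, 0, 0, 0, 0, 0, 4],
  [-116, 0, 0, 0, 0, 0, 4],
  [-138, 0, 0, 0, 0, 0, 4],
  [-150, 0, 0, 0, 0, 0, 4],
])

```text
time_s: 6.65
ee_pos: [488.1, 324.2, 304.7]
eef_rot: [[0.011, 1.0, 0.029], [0.012, 0.029, -1.0], [-1.0, 0.012, -0.011]]
contact_force: [0.2, 0.4, -2.4]
finger_gap: 14.0
```

Run:
```python
from kin import *
s=sense();print(s['ee_pos'],s['joints'],s['contact_force']);print(go(*pose(22,0,[475,170,180])))
```

```text
[488.13274695 324.21193513 304.67025747] [-0.01119589  0.41202309 -0.90445125  1.54986723  0.33193523  1.32439159
 -0.92217082] [ 0.2308921   0.43700557 -2.39425745]
(array([ -7.7,  19.5, 140. ]), array([-20.3,  -0.5,  -0.8]))
```

Emit:
drive_tool([
  [0, 1, 5, -1, 0, 0, 4],
  [-1, 3, 19, -3, 0, 0, 4],
  [-2, 5, 38, -6, 0, 0, 4],
  [-3, 8, 60, -9, 0, 0, 4],
  [-4, 11, 82, -12, 0, 0, 4],
  [-6, 14, 104, -15, 0, 0, 4],
  [-7, 17, 124, -18, 0, 0, 4],
  [-8, 20, 140, -20, 0, 0, 4],
])

```text
time_s: 7.32
ee_pos: [511.9, 181.9, 307.7]
eef_rot: [[0.008, 0.929, 0.371], [0.008, 0.37, -0.929], [-1.0, 0.01, -0.005]]
contact_force: [-1.1, 0.5, -2.2]
finger_gap: 13.8
```

Run:
```python
from kin import *
s=sense();print(s['ee_pos'],s['joints'],s['contact_force']);print(go(*pose(42,0,[520,40,180])))
```

```text
[511.8886219  181.9054345  307.71206189] [ 0.33583032  0.34900965 -0.98570006  1.63671803  0.29748942  1.30634506
 -0.31795982] [-1.14684703  0.47007981 -2.22151965]
(array([ -4. ,  -7.9, 121.1]), array([-20.3,  -0.2,  -0.6]))
```

Emit:
drive_tool([
  [0, 0, 6, -2, 0, 0, 4],
  [-1, -1, 20, -4, 0, 0, 4],
  [-1, -2, 37, -7, 0, 0, 4],
  [-2, -4, 55, -10, 0, 0, 4],
  [-3, -5, 73, -13, 0, 0, 4],
  [-3, -6, 91, -16, 0, 0, 4],
  [-4, -7, 108, -18, 0, 0, 4],
  [-4, -8, 121, -20, 0, 0, 4],
])

```text
time_s: 7.98
ee_pos: [549.3, 66.6, 311.0]
eef_rot: [[0.008, 0.747, 0.665], [0.009, 0.665, -0.747], [-1.0, 0.012, -0.001]]
contact_force: [1.0, -0.0, -2.5]
finger_gap: 13.7
```

Run:
```python
from kin import *
s=sense();print(s['ee_pos'],s['joints'],s['contact_force']);print(go(*pose(60,0,[560,-80,180])))
```

```text
[549.28507782  66.62754224 310.95783216] [ 0.5739271   0.38727285 -1.03534586  1.60614009  0.33590602  1.33239336
  0.22176106] [ 0.98359219 -0.01268685 -2.5005938 ]
(array([ -0.8, -52. , 104.2]), array([-18.3,   0. ,  -0.7]))
```

Emit:
drive_tool([
  [0, -3, 6, -1, 0, 0, 4],
  [0, -9, 18, -3, 0, 0, 4],
  [0, -16, 32, -6, 0, 0, 4],
  [0, -24, 48, -8, 0, 0, 4],
  [-1, -32, 64, -11, 0, 0, 4],
  [-1, -39, 78, -14, 0, 0, 4],
  [-1, -46, 93, -16, 0, -1, 4],
  [-1, -52, 104, -18, 0, -1, 4],
])

```text
time_s: 8.65
ee_pos: [579.4, -45.4, 311.0]
eef_rot: [[-0.004, 0.505, 0.863], [-0.005, 0.863, -0.505], [-1.0, -0.006, -0.001]]
contact_force: [0.1, 0.6, -1.8]
finger_gap: 14.1
```

Run:
```python
from kin import *
s=sense();print(s['ee_pos'],s['joints'],s['contact_force']);print(go(*pose(75,0,[598,-189,175])))
```

```text
[579.36787673 -45.36421705 310.96656086] [ 0.73535223  0.46969227 -1.06593388  1.52948116  0.41780696  1.3933221
  0.68077649] [ 0.13083088  0.60918329 -1.81014102]
(array([  5.4, -76.5,  78.1]), array([-15.3,  -0.1,   0.3]))
```

Emit:
drive_tool([
  [0, -4, 4, -1, 0, 0, 4],
  [1, -13, 13, -3, 0, 0, 4],
  [2, -24, 25, -5, 0, 0, 4],
  [3, -36, 37, -7, 0, 0, 4],
  [4, -48, 49, -10, 0, 0, 4],
  [5, -60, 61, -12, 0, 0, 4],
  [5, -70, 72, -14, 0, 0, 4],
  [5, -76, 78, -15, 0, 0, 4],
])

```text
time_s: 9.32
ee_pos: [608.2, -150.7, 306.0]
eef_rot: [[-0.004, 0.265, 0.964], [-0.004, 0.964, -0.265], [-1.0, -0.005, -0.002]]
contact_force: [0.7, -0.3, -1.3]
finger_gap: 13.8
```

Emit:
drive_tool([
  [0, 0, 0, 0, 0, 0, 4],
  [0, 0, 0, 0, 0, 0, 4],
  [0, 0, 0, 0, 0, 0, 4],
])

```text
time_s: 9.57
ee_pos: [607.9, -147.5, 306.5]
eef_rot: [[-0.003, 0.264, 0.964], [-0.003, 0.964, -0.264], [-1.0, -0.004, -0.002]]
contact_force: [-0.1, 0.5, -2.8]
finger_gap: 13.7
```

Run:
```python
from kin import *
s=sense();print(s['ee_pos'],s['joints'],s['contact_force']);print(go(*pose(75,0,[599.5,-189.5,135])))
S=snap('scene');T=snap('top')
crop=lambda c,x,y,w,h,k: cv2.resize(cv2.cvtColor(c['frame'],cv2.COLOR_RGB2BGR)[y:y+h,x:x+w],None,fx=k,fy=k,interpolation=2)
cv2.imwrite('pics/m1.png',np.hstack([crop(S,165,120,130,160,3),crop(T,280,120,130,160,3)]))
M=np.array(s['eef_rot']);o=np.array(s['ee_pos'])+M@np.array([G,-39.5,0]);print('ladle org',o, 'lip',o+M@np.array([-9,-38,0]))
print('T px cup rim',proj(T,(596,-203,130)),'bowl',proj(T,o+[0,0,9]))
```

```text
[ 607.87303559 -147.54522864  306.54912412] [ 0.84392898  0.57118723 -1.08482414  1.42632517  0.50570754  1.44537327
  1.06600682] [-0.08686308  0.53928204 -2.84175028]
(array([40.6, -3. ,  2.9]), array([-0.3, -0.1,  0.2]))
ladle org [ 597.04298844 -186.09643826  175.71424988] lip [ 587.02459638 -222.7130068   184.87169108]
T px cup rim [339.20661268 189.7498636 ] bowl [335.49003351 185.49430256]
```

View pics/m1.png

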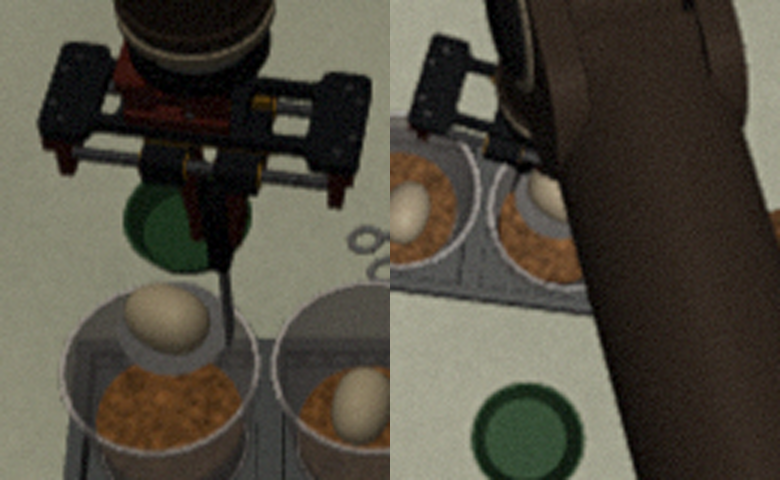

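Emit:
drive_tool([
  [3, -1, 1, 0, 0, 0, 4],
  [12, -2, 2, 0, 0, 0, 4],
  [26, -3, 3, 0, 0, 0, 4],
  [44, -3, 3, 0, 0, 0, 4],
  [62, -3, 3, 0, 0, 0, 4],
  [80, -3, 3, 0, 0, 0, 4],
  [95, -3, 3, 0, 0, 0, 4],
  [104, -3, 3, 0, 0, 0, 4],
])

```text
time_s: 10.33
ee_pos: [608.6, -153.4, 198.9]
eef_rot: [[-0.006, 0.265, 0.964], [-0.004, 0.964, -0.265], [-1.0, -0.005, -0.005]]
contact_force: [-0.5, -1.1, -2.0]
finger_gap: 13.7
```

Emit:
drive_tool([
  [0, 0, 0, 0, 0, 0, 4],
  [0, 0, 0, 0, 0, 0, 4],
  [0, 0, 0, 0, 0, 0, 4],
  [0, 0, 0, 0, 0, 0, 4],
])

```text
time_s: 10.67
ee_pos: [610.4, -153.0, 203.3]
eef_rot: [[-0.001, 0.265, 0.964], [-0.004, 0.964, -0.265], [-1.0, -0.005, -0.0]]
contact_force: [-0.1, 0.3, -1.9]
finger_gap: 13.8
```

Run:
```python
from kin import *
s=sense();print(s['ee_pos'],s['joints'],s['contact_force']);print(go(*pose(75,0,[599.5,-189.5,61])))
M=np.array(s['eef_rot']);o=np.array(s['ee_pos'])+M@np.array([G,-39.5,0]);print('ladle org',o)
```

```text
[ 610.4371566  -153.03236006  203.2903051 ] [ 0.83372555  0.65177452 -1.03685366  1.56057538  0.58334271  1.26819575
  1.00962034] [-0.08141819  0.34048947 -1.88071779]
(array([11.3,  1.5, -1.1]), array([-0.4, -0. ,  0.3]))
ladle org [ 599.77656528 -191.69961845   72.4757611 ]
```

Emit:
drive_tool([
  [1, 0, 0, 0, 0, 0, 4],
  [2, 1, 0, 0, 0, 0, 4],
  [3, 1, 0, 0, 0, 0, 4],
  [4, 1, 0, 0, 0, 0, 4],
  [6, 1, 0, 0, 0, 0, 4],
  [8, 1, 0, 0, 0, 0, 4],
  [8, 1, 0, 0, 0, 0, 4],
])

```text
time_s: 11.25
ee_pos: [609.8, -152.3, 193.7]
eef_rot: [[-0.004, 0.265, 0.964], [-0.004, 0.964, -0.265], [-1.0, -0.005, -0.003]]
contact_force: [0.4, -0.9, -2.1]
finger_gap: 13.8
```

Emit:
drive_tool([
  [0.5, 0, 0, 0, 0, 0, 4],
  [1, 0, 0, 0, 0, 0, 4],
  [1.5, 0, 0, 0, 0, 0, 4],
  [2, 0, 0, 0, 0, 0, 4],
  [2.5, 0, 0, 0, 0, 0, 4],
  [3, 0, 0, 0, 0, 0, 4],
])

```text
time_s: 11.75
ee_pos: [610.1, -152.2, 191.3]
eef_rot: [[-0.003, 0.265, 0.964], [-0.004, 0.964, -0.265], [-1.0, -0.005, -0.002]]
contact_force: [0.6, 0.0, -2.1]
finger_gap: 13.9
```

Emit:
drive_tool([
  [0.5, 0, 0, 0, 0, 0, 4],
  [1, 0, 0, 0, 0, 0, 4],
  [1.5, 0, 0, 0, 0, 0, 4],
  [2, 0, 0, 0, 0, 0, 4],
  [2.5, 0, 0, 0, 0, 0, 4],
  [3, 0, 0, 0, 0, 0, 4],
  [3.5, 0, 0, 0, 0, 0, 4],
  [4, 0, 0, 0, 0, 0, 4],
])

```text
time_s: 12.42
ee_pos: [610.1, -152.2, 187.2]
eef_rot: [[-0.003, 0.265, 0.964], [-0.004, 0.964, -0.265], [-1.0, -0.005, -0.002]]
contact_force: [-0.3, -0.8, -2.4]
finger_gap: 13.7
```

Emit:
drive_tool([
  [0.5, 0, 0, 0, 0, 0, 4],
  [1, 0, 0, 0, 0, 0, 4],
  [1.5, 0, 0, 0, 0, 0, 4],
  [2, 0, 0, 0, 0, 0, 4],
  [2.5, 0, 0, 0, 0, 0, 4],
  [3, 0, 0, 0, 0, 0, 4],
  [3.5, 0, 0, 0, 0, 0, 4],
  [4, 0, 0, 0, 0, 0, 4],
])

```text
time_s: 13.08
ee_pos: [610.1, -152.3, 183.2]
eef_rot: [[-0.003, 0.265, 0.964], [-0.004, 0.964, -0.265], [-1.0, -0.005, -0.002]]
contact_force: [0.3, 0.7, -2.7]
finger_gap: 13.4
```

Emit:
drive_tool([
  [0.5, 0, 0, 0, 0, 0, 4],
  [1, 0, 0, 0, 0, 0, 4],
  [1.5, 0, 0, 0, 0, 0, 4],
  [2, 0, 0, 0, 0, 0, 4],
  [2.5, 0, 0, 0, 0, 0, 4],
  [3, 0, 0, 0, 0, 0, 4],
  [3.5, 0, 0, 0, 0, 0, 4],
  [4, 0, 0, 0, 0, 0, 4],
])

```text
time_s: 13.75
ee_pos: [610.2, -152.1, 179.7]
eef_rot: [[-0.003, 0.265, 0.964], [-0.004, 0.964, -0.265], [-1.0, -0.005, -0.001]]
contact_force: [0.3, 1.1, 4.9]
finger_gap: 13.9
```

```bash
cat > plan.py <<'E'
import numpy as np
ZC=51.5; 
def tcp(t,lx,cl):
    """TCP (along handle dir from cup centre, world z) for tilt t, lip at lx, clearance cl above cushion"""
    r=np.radians(t); c,s=np.cos(r),np.sin(r)
    zl=ZC+cl+max(0,9*c-17*s)
    return np.array([lx+77.5*c-122*s, zl+77.5*s+122*c])
def rows(cur,seq,t0):
    # cur=(a,z) current TCP; tool y at tilt t0: (c,s) ; tool x (down along handle): (s,-c)
    r=np.radians(t0);c,s=np.cos(r),np.sin(r)
    for t,lx,cl in seq:
        d=tcp(t,lx,cl)-cur; print([round(d[0]*s-d[1]*c,1),round(d[0]*c+d[1]*s,1),0,0,0,round(t-t0,1),4])
E
python3 - <<'E'
from kin import *
from plan import *
s=log();p=np.array(s['ee_pos']);M=np.array(s['eef_rot']);print(p,s['contact_force'],s['joints'],s['ft_torque'])
u=np.array([.264,.964]);a=(p[:2]-[596,-203])@u; print('a',a,'lip',a-77.5, 'side',(p[:2]-[596,-203])@[-.964,.264])
lx0=a-77.5; cur=np.array([a,p[2]])
f=lambda t:lx0+(0-lx0)*min(1,t/28)
rows(cur,[(0,lx0,0),(0,lx0,1.5),(1,f(1),1.5),(2.5,f(2.5),1.5),(4,f(4),1.5),(6,f(6),1.5),(8,f(8),1.5),(10,f(10),1.5)],0)
print('next from tilt 10 exact'); rows(tcp(10,f(10),1.5),[(t,f(t),1.5) for t in (11.5,13,14.5,16,18,20,22,24)],10)
for t,lx in ((24,f(24)),(40,0),(50,0)):
    P,R=pose(75,t,[0,0,0]); q,e,g=ik(np.r_[np.array([596,-203])+u*tcp(t,lx,1.5)[0],tcp(t,lx,1.5)[1]],R,np.array(s['joints'])); print(t,np.round(q,2),e,g)
E
```

```text
[ 610.24584421 -152.14780533  179.68319717] [0.30852984 1.09783404 4.87834254] [ 0.82560021  0.6724976  -1.02272894  1.58714644  0.60375199  1.23045316
  0.99212573] [ 0.07551867  0.34090861 -0.06710351]
a 52.78241853617291 lip -24.717581463827088 side -0.3080144240408088
[np.float64(-2.8), np.float64(0.0), 0, 0, 0, 0, 4]
[np.float64(-4.3), np.float64(0.0), 0, 0, 0, 0, 4]
[np.float64(-5.4), np.float64(-1.3), 0, 0, 0, 1, 4]
[np.float64(-6.8), np.float64(-3.2), 0, 0, 0, 2.5, 4]
[np.float64(-8.2), np.float64(-5.2), 0, 0, 0, 4, 4]
[np.float64(-9.9), np.float64(-7.9), 0, 0, 0, 6, 4]
[np.float64(-11.5), np.float64(-10.7), 0, 0, 0, 8, 4]
[np.float64(-12.8), np.float64(-13.5), 0, 0, 0, 10, 4]
next from tilt 10 exact
[np.float64(-1.3), np.float64(-2.0), 0, 0, 0, 1.5, 4]
[np.float64(-2.5), np.float64(-4.1), 0, 0, 0, 3, 4]
[np.float64(-3.6), np.float64(-6.2), 0, 0, 0, 4.5, 4]
[np.float64(-4.6), np.float64(-8.3), 0, 0, 0, 6, 4]
[np.float64(-5.8), np.float64(-11.2), 0, 0, 0, 8, 4]
[np.float64(-6.9), np.float64(-14.2), 0, 0, 0, 10, 4]
[np.float64(-7.7), np.float64(-17.3), 0, 0, 0, 12, 4]
[np.float64(-8.4), np.float64(-20.4), 0, 0, 0, 14, 4]
24 [ 1.17  0.84 -1.23  1.54  0.39  1.2   1.29] 9.85422556358371e-05 3.830039051928279e-05
40 [ 1.32  1.03 -1.33  1.47  0.3   1.26  1.44] 0.00011664628016038296 5.025040839321742e-05
50 [ 1.37  1.16 -1.36  1.41  0.25  1.32  1.52] 0.00012281765723496686 5.622835272745335e-05
```

```bash
cat >> plan.py <<'E'
f=lambda t:np.interp(t,[0,10,20,30,40,50],[-24.7,-22,-18,-10,-1,5])
E
python3 - <<'E'
from plan import *
rows(np.array([52.8,179.7]),[(0,f(0),0),(0,f(0),1.5),(1,f(1),1.5),(2.5,f(2.5),1.5),(4,f(4),1.5),(6,f(6),1.5),(8,f(8),1.5),(10,f(10),1.5)],0)
print(); rows(tcp(10,f(10),1.5),[(t,f(t),1.5) for t in (11.5,13,14.5,16,17.5,19,20.5,22)],10)
E
```

```text
[np.float64(-2.8), np.float64(0.0), 0, 0, 0, 0, 4]
[np.float64(-4.3), np.float64(0.0), 0, 0, 0, 0, 4]
[np.float64(-5.3), np.float64(-1.9), 0, 0, 0, 1, 4]
[np.float64(-6.8), np.float64(-4.7), 0, 0, 0, 2.5, 4]
[np.float64(-8.2), np.float64(-7.6), 0, 0, 0, 4, 4]
[np.float64(-9.9), np.float64(-11.6), 0, 0, 0, 6, 4]
[np.float64(-11.4), np.float64(-15.6), 0, 0, 0, 8, 4]
[np.float64(-12.8), np.float64(-19.7), 0, 0, 0, 10, 4]

[np.float64(-1.4), np.float64(-2.7), 0, 0, 0, 1.5, 4]
[np.float64(-2.7), np.float64(-5.5), 0, 0, 0, 3, 4]
[np.float64(-4.0), np.float64(-8.3), 0, 0, 0, 4.5, 4]
[np.float64(-5.1), np.float64(-11.2), 0, 0, 0, 6, 4]
[np.float64(-6.1), np.float64(-14.1), 0, 0, 0, 7.5, 4]
[np.float64(-7.1), np.float64(-17.0), 0, 0, 0, 9, 4]
[np.float64(-7.9), np.float64(-19.8), 0, 0, 0, 10.5, 4]
[np.float64(-8.6), np.float64(-22.2), 0, 0, 0, 12, 4]
```

Emit:
drive_tool([
  [-3, 0, 0, 0, 0, 0, 4],
  [-5, 0, 0, 0, 0, 0, 4],
  [-6, -2, 0, 0, 0, 1, 4],
  [-7.5, -4.7, 0, 0, 0, 2.5, 4],
  [-9, -7.6, 0, 0, 0, 4, 4],
  [-10.5, -11.6, 0, 0, 0, 6, 4],
  [-12, -15.6, 0, 0, 0, 8, 4],
  [-13.3, -19.7, 0, 0, 0, 10, 4],
])

```text
time_s: 14.42
ee_pos: [604.6, -171.9, 192.5]
eef_rot: [[0.044, 0.262, 0.964], [0.165, 0.95, -0.265], [-0.985, 0.171, -0.002]]
contact_force: [0.2, -0.2, -1.9]
finger_gap: 13.7
```

```bash
cat >> plan.py <<'E'
def now(pr=True):
    from h import log
    s=log();p=np.array(s['ee_pos']);M=np.array(s['eef_rot']);u=np.array([.264,.964])
    t=np.degrees(np.arcsin(-M[:2,0]@-u)); a=(p[:2]-[596,-203])@u; r=np.radians(t)
    print('tilt',round(t,2),'a,z',round(a,1),round(p[2],1),'lip',a-(77.5*np.cos(r)-122*np.sin(r)),'low clr',p[2]-77.5*np.sin(r)-122*np.cos(r)-max(0,9*np.cos(r)-17*np.sin(r))-ZC,'side',(p[:2]-[596,-203])@[-.964,.264],'F',np.round(s['contact_force'],1),'t',s['time_s'],np.round(s['joints'],2))
    return t,np.array([a,p[2]])
E
python3 - <<'E'
from plan import *
t,cur=now(); rows(cur,[(k,f(k),1.5) for k in (11.5,13,14.5,16,17.5,19,20.5,22)],t)
E
```

```text
tilt 9.83 a,z 32.2 192.5 lip -23.289758124863845 low clr 1.6199877493165928 side -0.09804336556275307 F [ 0.2 -0.2 -1.9] t 14.4167 [ 0.99  0.71 -1.11  1.57  0.49  1.2   1.14]
[np.float64(-1.2), np.float64(-1.8), 0, 0, 0, np.float64(1.7), 4]
[np.float64(-2.5), np.float64(-4.6), 0, 0, 0, np.float64(3.2), 4]
[np.float64(-3.8), np.float64(-7.4), 0, 0, 0, np.float64(4.7), 4]
[np.float64(-4.9), np.float64(-10.3), 0, 0, 0, np.float64(6.2), 4]
[np.float64(-5.9), np.float64(-13.2), 0, 0, 0, np.float64(7.7), 4]
[np.float64(-6.9), np.float64(-16.1), 0, 0, 0, np.float64(9.2), 4]
[np.float64(-7.7), np.float64(-18.9), 0, 0, 0, np.float64(10.7), 4]
[np.float64(-8.4), np.float64(-21.4), 0, 0, 0, np.float64(12.2), 4]
```

Right on plan.

Emit:
drive_tool([
  [-1.3, -2.3, 0, 0, 0, 1.5, 4],
  [-2.6, -5, 0, 0, 0, 3, 4],
  [-3.9, -7.8, 0, 0, 0, 4.5, 4],
  [-5, -10.7, 0, 0, 0, 6, 4],
  [-6, -13.6, 0, 0, 0, 7.5, 4],
  [-7, -16.5, 0, 0, 0, 9, 4],
  [-7.8, -19.3, 0, 0, 0, 10.5, 4],
  [-8.5, -21.7, 0, 0, 0, 12, 4],
])

```text
time_s: 15.08
ee_pos: [598.8, -193.7, 197.4]
eef_rot: [[0.097, 0.247, 0.964], [0.359, 0.895, -0.265], [-0.928, 0.372, -0.002]]
contact_force: [-0.1, -0.0, -2.2]
finger_gap: 13.5
```

Run:
```python
from plan import *
t,cur=now(); rows(cur,[(k,f(k),1.2) for k in (22.5,23.5,24.5,25.5,26.5,27.5,28.5,29.5)],t)
```

```text
tilt 21.85 a,z 9.7 197.4 lip -16.787893991852926 low clr 1.780276278664175 side -0.2048981661701212 F [-0.1 -0.  -2.2] t 15.0833 [ 1.15  0.8  -1.19  1.54  0.38  1.2   1.3 ]
[np.float64(0.2), np.float64(-1.0), 0, 0, 0, np.float64(0.7), 4]
[np.float64(-0.5), np.float64(-2.5), 0, 0, 0, np.float64(1.7), 4]
[np.float64(-1.2), np.float64(-4.1), 0, 0, 0, np.float64(2.7), 4]
[np.float64(-1.8), np.float64(-5.6), 0, 0, 0, np.float64(3.7), 4]
[np.float64(-2.4), np.float64(-7.2), 0, 0, 0, np.float64(4.7), 4]
[np.float64(-3.0), np.float64(-8.9), 0, 0, 0, np.float64(5.7), 4]
[np.float64(-3.7), np.float64(-10.4), 0, 0, 0, np.float64(6.7), 4]
[np.float64(-4.4), np.float64(-12.0), 0, 0, 0, np.float64(7.7), 4]
```

Emit:
drive_tool([
  [0, -1, 0, 0, 0, 0.7, 4],
  [-0.5, -2.5, 0, 0, 0, 1.7, 4],
  [-1.2, -4.1, 0, 0, 0, 2.7, 4],
  [-1.8, -5.6, 0, 0, 0, 3.7, 4],
  [-2.4, -7.2, 0, 0, 0, 4.7, 4],
  [-3, -8.9, 0, 0, 0, 5.7, 4],
  [-3.7, -10.4, 0, 0, 0, 6.7, 4],
  [-4.4, -12, 0, 0, 0, 7.7, 4],
])

```text
time_s: 15.75
ee_pos: [595.4, -205.7, 197.0]
eef_rot: [[0.129, 0.231, 0.964], [0.475, 0.839, -0.265], [-0.87, 0.493, -0.002]]
contact_force: [-0.4, -0.1, -2.2]
finger_gap: 13.8
```

Run:
```python
from plan import *
t,cur=now(); rows(cur,[(k,f(k),1.) for k in np.arange(30,34,.5)],t); print();rows(tcp(33.5,f(33.5),1),[(k,f(k),1.) for k in np.arange(34,38,.5)],33.5)
```

```text
tilt 29.5 a,z -2.8 197.0 lip -10.172288484819735 low clr 1.188664963767053 side -0.17401118929766568 F [-0.4 -0.1 -2.2] t 15.75 [ 1.23  0.88 -1.23  1.51  0.32  1.21  1.38]
[np.float64(-0.4), np.float64(-1.0), 0, 0, 0, np.float64(0.5), 4]
[np.float64(-0.9), np.float64(-1.7), 0, 0, 0, np.float64(1.0), 4]
[np.float64(-1.3), np.float64(-2.4), 0, 0, 0, np.float64(1.5), 4]
[np.float64(-1.7), np.float64(-3.1), 0, 0, 0, np.float64(2.0), 4]
[np.float64(-2.1), np.float64(-3.8), 0, 0, 0, np.float64(2.5), 4]
[np.float64(-2.5), np.float64(-4.5), 0, 0, 0, np.float64(3.0), 4]
[np.float64(-2.9), np.float64(-5.2), 0, 0, 0, np.float64(3.5), 4]
[np.float64(-3.3), np.float64(-5.9), 0, 0, 0, np.float64(4.0), 4]

[np.float64(-0.4), np.float64(-0.7), 0, 0, 0, np.float64(0.5), 4]
[np.float64(-0.8), np.float64(-1.4), 0, 0, 0, np.float64(1.0), 4]
[np.float64(-1.2), np.float64(-2.1), 0, 0, 0, np.float64(1.5), 4]
[np.float64(-1.6), np.float64(-2.8), 0, 0, 0, np.float64(2.0), 4]
[np.float64(-2.0), np.float64(-3.5), 0, 0, 0, np.float64(2.5), 4]
[np.float64(-2.4), np.float64(-4.2), 0, 0, 0, np.float64(3.0), 4]
[np.float64(-2.8), np.float64(-5.0), 0, 0, 0, np.float64(3.5), 4]
[np.float64(-3.1), np.float64(-5.7), 0, 0, 0, np.float64(4.0), 4]
```

Emit:
drive_tool([
  [-0.4, -1, 0, 0, 0, 0.5, 4],
  [-0.9, -1.7, 0, 0, 0, 1, 4],
  [-1.3, -2.4, 0, 0, 0, 1.5, 4],
  [-1.7, -3.1, 0, 0, 0, 2, 4],
  [-2.1, -3.8, 0, 0, 0, 2.5, 4],
  [-2.5, -4.5, 0, 0, 0, 3, 4],
  [-2.9, -5.2, 0, 0, 0, 3.5, 4],
  [-3.3, -5.9, 0, 0, 0, 4, 4],
])

```text
time_s: 16.42
ee_pos: [593.7, -212.1, 197.1]
eef_rot: [[0.145, 0.222, 0.964], [0.532, 0.804, -0.265], [-0.834, 0.551, -0.002]]
contact_force: [0.2, 0.6, -1.8]
finger_gap: 13.7
```

Run:
```python
from plan import *
from h import *
t,cur=now(); rows(cur,[(k,f(k),1.) for k in np.arange(34,38,.5)],t)
S=snap('scene')
cv2.imwrite('pics/m2.png',cv2.resize(cv2.cvtColor(S['frame'],cv2.COLOR_RGB2BGR)[170:290,175:275],None,fx=5,fy=5,interpolation=2))
```

```text
tilt 33.44 a,z -9.4 197.1 lip -6.81942232980199 low clr 1.049919189064184 side -0.17288629405161848 F [ 0.2  0.6 -1.8] t 16.4167 [ 1.26  0.92 -1.25  1.5   0.29  1.22  1.42]
[np.float64(-0.5), np.float64(-0.9), 0, 0, 0, np.float64(0.6), 4]
[np.float64(-0.9), np.float64(-1.6), 0, 0, 0, np.float64(1.1), 4]
[np.float64(-1.3), np.float64(-2.3), 0, 0, 0, np.float64(1.6), 4]
[np.float64(-1.7), np.float64(-3.0), 0, 0, 0, np.float64(2.1), 4]
[np.float64(-2.1), np.float64(-3.7), 0, 0, 0, np.float64(2.6), 4]
[np.float64(-2.4), np.float64(-4.4), 0, 0, 0, np.float64(3.1), 4]
[np.float64(-2.8), np.float64(-5.1), 0, 0, 0, np.float64(3.6), 4]
[np.float64(-3.2), np.float64(-5.9), 0, 0, 0, np.float64(4.1), 4]
```

View pics/m2.png

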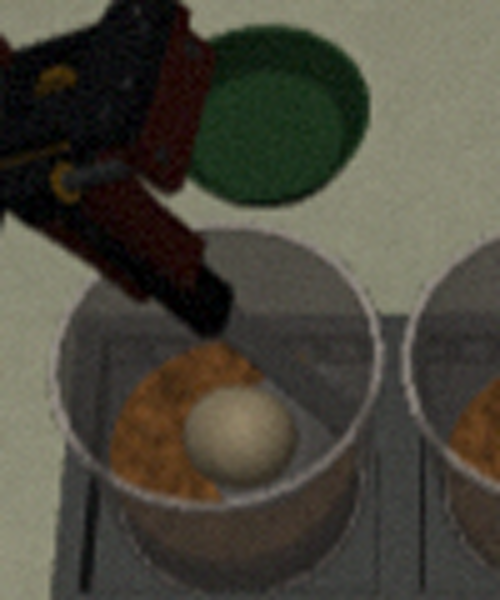

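Emit:
drive_tool([
  [-0.5, -0.9, 0, 0, 0, 0.6, 4],
  [-0.9, -1.6, 0, 0, 0, 1.1, 4],
  [-1.3, -2.3, 0, 0, 0, 1.6, 4],
  [-1.7, -3, 0, 0, 0, 2.1, 4],
  [-2.1, -3.7, 0, 0, 0, 2.6, 4],
  [-2.4, -4.4, 0, 0, 0, 3.1, 4],
  [-2.8, -5.1, 0, 0, 0, 3.6, 4],
  [-3.2, -5.9, 0, 0, 0, 4.1, 4],
])

```text
time_s: 17.13
ee_pos: [592.0, -218.6, 196.6]
eef_rot: [[0.16, 0.211, 0.964], [0.588, 0.764, -0.265], [-0.793, 0.61, -0.002]]
contact_force: [0.2, -0.1, -1.7]
finger_gap: 13.8
```

```bash
cat >> plan.py <<'E'
def egg():
    from h import snap,onz,cv2
    S=snap('scene'); g=S['frame'][225:285,190:250].astype(int); hsv=cv2.cvtColor(S['frame'][225:285,190:250],cv2.COLOR_RGB2HSV)
    m=((g.min(2)>72)&(g[...,0]-g[...,2]>14)&(hsv[...,1]<110)).astype(np.uint8); m=cv2.morphologyEx(m,2,np.ones((3,3),np.uint8))
    n,l,st,ce=cv2.connectedComponentsWithStats(m); i=1+st[1:,4].argmax(); c=ce[i]+[190,225]
    p=onz(S,*c,75)[:2]-[596,-203]; print('egg px',c,st[i],'along',p@[.264,.964],'side',p@[-.964,.264])
E
python3 - <<'E'
from plan import *
t,cur=now(); rows(cur,[(k,f(k),1.) for k in np.arange(38,42,.5)],t); egg()
E
```

```text
tilt 37.56 a,z -16.1 196.6 lip -3.1775462279659337 low clr 1.1183832423461837 side -0.22341175981659725 F [ 0.2 -0.1 -1.7] t 17.1333 [ 1.29  0.97 -1.26  1.48  0.26  1.23  1.46]
[np.float64(-0.3), np.float64(-0.7), 0, 0, 0, np.float64(0.4), 4]
[np.float64(-0.7), np.float64(-1.4), 0, 0, 0, np.float64(0.9), 4]
[np.float64(-1.0), np.float64(-2.2), 0, 0, 0, np.float64(1.4), 4]
[np.float64(-1.4), np.float64(-2.9), 0, 0, 0, np.float64(1.9), 4]
[np.float64(-1.8), np.float64(-3.6), 0, 0, 0, np.float64(2.4), 4]
[np.float64(-2.2), np.float64(-4.5), 0, 0, 0, np.float64(2.9), 4]
[np.float64(-2.6), np.float64(-5.3), 0, 0, 0, np.float64(3.4), 4]
[np.float64(-3.1), np.float64(-6.2), 0, 0, 0, np.float64(3.9), 4]
egg px [207.81666667 262.01111111] [ 11  30  15  15 180] along -20.996400890438984 side -26.24371554979157
```

Run:
```python
from plan import *
from h import *
egg()
S=snap('scene')
cv2.imwrite('pics/m3.png',cv2.resize(cv2.cvtColor(S['frame'],cv2.COLOR_RGB2BGR)[170:290,175:275],None,fx=5,fy=5,interpolation=2))
```

```text
egg px [208.5        262.22580645] [ 11  29  15  17 186] along -19.39217971938322 side -26.540306583627412
```

View pics/m3.png

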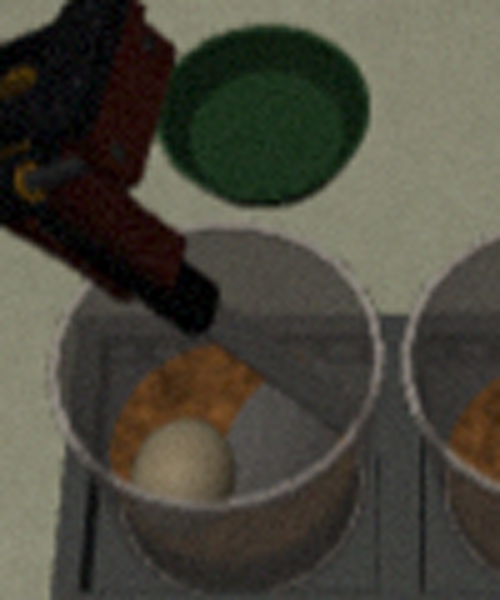

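Run:
```python
from plan import *
t,cur=now(); g=lambda k:np.interp(k,[37.5,50],[-3,9])
T=[39,40.5,42,43.5,45,46.5,48,50]; rows(cur,[(k,g(k),2) for k in T],t)
print('then up'); rows(tcp(50,9,2),[(50,9,2+d) for d in (3,9,18,30,45,60,75,90)],50)
```

```text
tilt 37.53 a,z -16.3 196.3 lip -3.478604152488156 low clr 0.8011647462433586 side -0.18417630838949545 F [-0.7 -0.5 -1.5] t 17.2833 [ 1.29  0.97 -1.26  1.48  0.27  1.23  1.46]
[np.float64(-1.7), np.float64(-0.9), 0, 0, 0, np.float64(1.5), 4]
[np.float64(-2.8), np.float64(-3.0), 0, 0, 0, np.float64(3.0), 4]
[np.float64(-3.7), np.float64(-5.2), 0, 0, 0, np.float64(4.5), 4]
[np.float64(-4.6), np.float64(-7.4), 0, 0, 0, np.float64(6.0), 4]
[np.float64(-5.3), np.float64(-9.7), 0, 0, 0, np.float64(7.5), 4]
[np.float64(-6.0), np.float64(-12.0), 0, 0, 0, np.float64(9.0), 4]
[np.float64(-6.6), np.float64(-14.4), 0, 0, 0, np.float64(10.5), 4]
[np.float64(-7.2), np.float64(-17.6), 0, 0, 0, np.float64(12.5), 4]
then up
[np.float64(-1.9), np.float64(2.3), 0, 0, 0, 0, 4]
[np.float64(-5.8), np.float64(6.9), 0, 0, 0, 0, 4]
[np.float64(-11.6), np.float64(13.8), 0, 0, 0, 0, 4]
[np.float64(-19.3), np.float64(23.0), 0, 0, 0, 0, 4]
[np.float64(-28.9), np.float64(34.5), 0, 0, 0, 0, 4]
[np.float64(-38.6), np.float64(46.0), 0, 0, 0, 0, 4]
[np.float64(-48.2), np.float64(57.5), 0, 0, 0, 0, 4]
[np.float64(-57.9), np.float64(68.9), 0, 0, 0, 0, 4]
```

Emit:
drive_tool([
  [-1.7, -0.9, 0, 0, 0, 1.5, 4],
  [-2.8, -3, 0, 0, 0, 3, 4],
  [-3.7, -5.2, 0, 0, 0, 4.5, 4],
  [-4.6, -7.4, 0, 0, 0, 6, 4],
  [-5.3, -9.7, 0, 0, 0, 7.5, 4],
  [-6, -12, 0, 0, 0, 9, 4],
  [-6.6, -14.4, 0, 0, 0, 10.5, 4],
  [-7.2, -17.6, 0, 0, 0, 12.5, 4],
])

```text
time_s: 17.95
ee_pos: [587.1, -236.2, 191.7]
eef_rot: [[0.203, 0.17, 0.964], [0.741, 0.617, -0.265], [-0.64, 0.768, -0.001]]
contact_force: [0.2, 1.3, -0.7]
finger_gap: 13.7
```

Run:
```python
from plan import *
t,cur=now(); egg()
rows(cur,[(t,9,2+d) for d in (2,5,10,16,22,30,38,46)],t)
```

```text
tilt 50.15 a,z -34.4 191.7 lip 9.650208328625112 low clr 2.5467907779512586 side -0.20211794210655062 F [ 0.2  1.3 -0.7] t 17.95 [ 1.36  1.12 -1.3   1.43  0.18  1.29  1.56]
egg px [212.86046512 263.04651163] [ 16  31  14  15 172] along -9.468647936302464 side -27.104801056334097
[np.float64(-1.4), np.float64(0.7), 0, 0, 0, np.float64(0.0), 4]
[np.float64(-3.4), np.float64(3.0), 0, 0, 0, np.float64(0.0), 4]
[np.float64(-6.6), np.float64(6.8), 0, 0, 0, np.float64(0.0), 4]
[np.float64(-10.4), np.float64(11.4), 0, 0, 0, np.float64(0.0), 4]
[np.float64(-14.2), np.float64(16.1), 0, 0, 0, np.float64(0.0), 4]
[np.float64(-19.4), np.float64(22.2), 0, 0, 0, np.float64(0.0), 4]
[np.float64(-24.5), np.float64(28.3), 0, 0, 0, np.float64(0.0), 4]
[np.float64(-29.6), np.float64(34.5), 0, 0, 0, np.float64(0.0), 4]
```

Emit:
drive_tool([
  [-0.8, 0.2, -2, 0, 0, 0, 4],
  [-1.4, 0.7, -5, 0, 0, 0, 4],
  [-2, 1.5, -7, 0, 0, 0, 4],
  [-3.4, 3, -7, 0, 0, 0, 4],
  [-6.6, 6.8, -7, 0, 0, 0, 4],
  [-10.4, 11.4, -7, 0, 0, 0, 4],
  [-14.2, 16.1, -7, 0, 0, 0, 4],
  [-19.4, 22.2, -7, 0, 0, 0, 4],
])

```text
time_s: 18.67
ee_pos: [580.3, -234.8, 221.7]
eef_rot: [[0.202, 0.171, 0.964], [0.739, 0.62, -0.265], [-0.643, 0.766, -0.002]]
contact_force: [-0.5, -0.6, -1.2]
finger_gap: 13.5
```

Run:
```python
from plan import *
t,cur=now(); egg()
```

```text
tilt 49.97 a,z -34.8 221.7 lip 8.78350559953585 low clr 32.39431504415501 side 6.789066391742197 F [-0.5 -0.6 -1.2] t 18.6667 [ 1.37  1.08 -1.33  1.42  0.16  1.31  1.54]
egg px [212.7032967  262.91208791] [ 16  30  14  16 182] along -9.88204648157081 side -26.83148362021593
```

Emit:
drive_tool([
  [-4, 5, 0, 0, 0, 0, 4],
  [-10, 12, 0, 0, 0, 0, 4],
  [-18, 21, 0, 0, 0, 0, 4],
  [-28, 33, 0, 0, 0, 0, 4],
  [-38, 45, 0, 0, 0, 0, 4],
  [-48, 57, 0, 0, 0, 0, 4],
  [-57, 68, 0, 0, 0, 0, 4],
  [-64, 77, 0, 0, 0, 0, 4],
])

```text
time_s: 19.38
ee_pos: [580.7, -234.4, 323.6]
eef_rot: [[0.203, 0.17, 0.964], [0.739, 0.62, -0.265], [-0.643, 0.766, -0.0]]
contact_force: [-0.4, 0.1, -1.1]
finger_gap: 13.5
```

Run:
```python
from kin import *
s=sense();print(s['ee_pos'],s['joints'],s['contact_force']);from plan import now,egg; now(); egg()
for h,o in [(75,[600,-150,180]),(60,[565,-80,180]),(45,[520,60,180]),(20,[475,170,180])]:
    P,R=pose(h,0,o); print(h,np.round(P), go(P,R))
```

```text
[ 580.70797458 -234.40117405  323.55355042] [ 1.37033715  0.98050598 -1.37519567  1.33054857  0.08433108  1.43215877
  1.48540679] [-0.44361593  0.10096075 -1.12001059]
tilt 49.96 a,z -34.3 323.6 lip 9.249036743562371 low clr 134.2382767184268 side 6.451602559294309 F [-0.4  0.1 -1.1] t 19.3833 [ 1.37  0.98 -1.38  1.33  0.08  1.43  1.49]
egg px [213.11111111 263.49122807] [ 16  31  14  15 171] along -8.686821118729362 side -28.095817593775536
75 [ 610. -112.  311.] (array([105.6,  69.4,  -4.4]), array([ -0.3,   0.3, -50. ]))
60 [585. -46. 311.] (array([149.2, 106.1, -46.5]), array([ 13.7,  -6.3, -49.7]))
45 [548.  88. 311.] (array([ 240.4,  182.8, -117.4]), array([ 27.8, -12.8, -48.9]))
20 [512. 184. 311.] (array([ 303.7,  236. , -177.2]), array([ 51.1, -23.7, -46.1]))
```

Emit:
drive_tool([
  [10, 6, 0, 0, 0, -5, 4],
  [25, 16, -1, 0, 0, -12, 4],
  [42, 27, -2, 0, 0, -19, 4],
  [58, 38, -2, 0, 0, -26, 4],
  [72, 48, -3, 0, 0, -33, 4],
  [86, 57, -4, 0, 0, -40, 4],
  [98, 64, -4, 0, 0, -46, 4],
  [105, 69, -4, 0, 0, -50, 4],
])

```text
time_s: 20.1
ee_pos: [609.8, -108.5, 308.5]
eef_rot: [[0.0, 0.26, 0.966], [-0.004, 0.966, -0.26], [-1.0, -0.004, 0.002]]
contact_force: [-0.5, 1.5, -2.0]
finger_gap: 13.6
```

Run:
```python
from kin import *
s=sense();print(s['ee_pos'],s['joints']); print(go(*pose(45,0,[525,50,180])))
```

```text
[ 609.80631613 -108.51335927  308.50118201] [ 0.80335017  0.56668074 -1.11135465  1.44138081  0.51081526  1.44420154
  0.99978108]
(array([  -3.3,  165.2, -103.4]), array([29.9,  0.1,  0.2]))
```

Emit:
drive_tool([
  [0, 8, -5, 2, 0, 0, 4],
  [-1, 28, -17, 5, 0, 0, 4],
  [-1, 53, -33, 10, 0, 0, 4],
  [-2, 79, -49, 15, 0, 0, 4],
  [-2, 105, -66, 20, 0, 0, 4],
  [-3, 130, -82, 24, 0, 0, 4],
  [-3, 151, -95, 28, 0, 0, 4],
  [-3, 165, -103, 30, 0, 0, 4],
])

```text
time_s: 20.77
ee_pos: [552.4, 76.9, 310.3]
eef_rot: [[-0.002, 0.712, 0.702], [0.002, 0.702, -0.712], [-1.0, 0.0, -0.002]]
contact_force: [-0.0, 0.3, -0.9]
finger_gap: 13.7
```

Run:
```python
from kin import *
s=sense();print(s['ee_pos'],s['joints']); print(go(*pose(20,0,[465,205,175])))
```

```text
[552.38892281  76.89955582 310.28118103] [ 0.55089355  0.41226397 -1.05281057  1.5881922   0.362108    1.35524121
  0.23405708]
(array([   4.6,   63.7, -136.1]), array([24.6, -0.1,  0. ]))
```

Emit:
drive_tool([
  [0, 3, -6, 1, 0, 0, 4],
  [1, 11, -22, 4, 0, 0, 4],
  [2, 20, -42, 8, 0, 0, 4],
  [2, 30, -64, 12, 0, 0, 4],
  [3, 40, -86, 16, 0, 0, 4],
  [4, 50, -107, 20, 0, 0, 4],
  [5, 58, -125, 23, 0, 0, 4],
  [5, 64, -136, 25, 0, 0, 4],
])

```text
time_s: 21.43
ee_pos: [502.1, 217.7, 305.1]
eef_rot: [[-0.002, 0.942, 0.336], [0.002, 0.336, -0.942], [-1.0, -0.002, -0.002]]
contact_force: [0.4, 0.0, -0.8]
finger_gap: 13.8
```

Run:
```python
from kin import *
s=sense();print(s['ee_pos'],s['joints']); print(go(*pose(3,0,[447,315,60])))
```

```text
[502.07518956 217.71346789 305.07261696] [ 0.25308818  0.36803168 -0.98241378  1.62254219  0.31118833  1.32092372
 -0.43375768]
(array([114.3,  18.8, -98.6]), array([16.6, -0.1,  0.1]))
```

Emit:
drive_tool([
  [3, 2, -7, 2, 0, 0, 4],
  [12, 6, -24, 5, 0, 0, 4],
  [26, 10, -46, 9, 0, 0, 4],
  [44, 14, -68, 13, 0, 0, 4],
  [64, 17, -86, 16, 0, 0, 4],
  [84, 19, -96, 17, 0, 0, 4],
  [102, 19, -99, 17, 0, 0, 4],
  [114, 19, -99, 17, 0, 0, 4],
])

```text
time_s: 22.1
ee_pos: [486.7, 315.8, 189.2]
eef_rot: [[-0.004, 0.999, 0.048], [0.001, 0.048, -0.999], [-1.0, -0.004, -0.001]]
contact_force: [0.6, -0.4, -2.1]
finger_gap: 13.9
```

Emit:
drive_tool([
  [0, 0, 0, 0, 0, 0, 4],
  [5, 0, 0, 0, 0, 0, 4],
  [13, 0, 0, 0, 0, 0, 4],
  [22, 0, 0, 0, 0, 0, 4],
  [31, 0, 0, 0, 0, 0, 4],
  [39, 0, 0, 0, 0, 0, 4],
  [44, 0, 0, 0, 0, 0, 4],
  [44, 0, 0, 0, 0, 0, 4],
])

```text
time_s: 22.77
ee_pos: [487.9, 314.1, 145.6]
eef_rot: [[-0.003, 0.999, 0.046], [-0.0, 0.046, -0.999], [-1.0, -0.003, 0.0]]
contact_force: [1.2, -0.0, -1.5]
finger_gap: 13.8
```

Emit:
drive_tool([
  [0, 0, 0, 0, 0, 0, 4],
  [0, 0, 0, 0, 0, 0, 4],
])

```text
time_s: 22.93
ee_pos: [488.5, 315.0, 147.3]
eef_rot: [[-0.001, 0.999, 0.046], [0.001, 0.046, -0.999], [-1.0, -0.001, -0.001]]
contact_force: [0.1, 0.2, -2.0]
finger_gap: 13.5
```

Run:
```python
from kin import *
s=log();print(s['ee_pos'],s['eef_rot'],s['contact_force'],s['finger_gap'])
print(go([s['ee_pos'][0],s['ee_pos'][1],131],down(4)))
```

```text
[488.50343966 314.97148619 147.29468397] [[-0.0013861   0.99893651  0.04608608]
 [ 0.00118325  0.04608773 -0.9989367 ]
 [-0.99999834 -0.0013301  -0.00124587]] [ 0.12494423  0.19361342 -2.04371262] 13.536707937903772
(array([16.3,  0. ,  0. ]), array([-1.4, -0.1,  0.1]))
```

Emit:
drive_tool([
  [2, 0, 0, 0, 0, 0, 4],
  [5, 0, 0, 0, 0, 0, 4],
  [8, 0, 0, 0, 0, 0, 4],
  [11, 0, 0, 0, 0, 0, 4],
  [13, 0, 0, 0, 0, 0, 4],
  [14, 0, 0, 0, 0, 0, 4],
  [14, 0, 0, 0, 0, 0, 4],
  [14, 0, 0, 0, 0, 0, 4],
])

```text
time_s: 23.6
ee_pos: [488.4, 314.8, 133.0]
eef_rot: [[-0.002, 0.999, 0.046], [0.001, 0.046, -0.999], [-1.0, -0.002, -0.001]]
contact_force: [1.3, -0.9, -1.1]
finger_gap: 13.8
```

Emit:
drive_tool([
  [0.5, 0, 0, 0, 0, 0, 4],
  [1, 0, 0, 0, 0, 0, 4],
  [1.5, 0, 0, 0, 0, 0, 4],
  [2, 0, 0, 0, 0, 0, 4],
  [2.3, 0, 0, 0, 0, 0, 4],
  [2.3, 0, 0, 0, 0, 0, 4],
])

```text
time_s: 24.1
ee_pos: [488.6, 314.8, 131.6]
eef_rot: [[-0.001, 0.999, 0.046], [0.001, 0.046, -0.999], [-1.0, -0.001, -0.001]]
contact_force: [-1.1, -2.3, 6.2]
finger_gap: 13.9
```

Emit:
drive_tool([
  [0, 0, 0, 0, 0, 0, 15],
  [0, 0, 0, 0, 0, 0, 17],
  [0, 0, 0, 0, 0, 0, 20],
  [0, 0, 0, 0, 0, 0, 26],
  [0, 0, 0, 0, 0, 0, 34],
  [0, 0, 0, 0, 0, 0, 44],
  [0, 0, 0, 0, 0, 0, 50],
  [0, 0, 0, 0, 0, 0, 50],
])

```text
time_s: 24.77
ee_pos: [488.3, 314.7, 130.7]
eef_rot: [[-0.002, 0.999, 0.046], [0.001, 0.046, -0.999], [-1.0, -0.002, -0.001]]
contact_force: [0.5, 0.2, -0.5]
finger_gap: 48.0
```

Emit:
drive_tool([
  [-4, 0, 0, 0, 0, 0, 50],
  [-14, 0, 0, 0, 0, 0, 50],
  [-30, 0, 0, 0, 0, 0, 50],
  [-50, 0, 0, 0, 0, 0, 50],
  [-75, 0, 0, 0, 0, 0, 50],
  [-100, 0, 0, 0, 0, 0, 50],
  [-120, 0, 0, 0, 0, 0, 50],
  [-130, 0, 0, 0, 0, 0, 50],
])

```text
time_s: 25.43
ee_pos: [489.1, 315.7, 264.4]
eef_rot: [[0.002, 0.999, 0.046], [0.003, 0.046, -0.999], [-1.0, 0.002, -0.003]]
contact_force: [-0.4, 0.5, -0.2]
finger_gap: 50.0
```

Emit:
drive_tool([
  [0, 0, 10, 0, 0, 0, 50],
  [0, 0, 35, 0, 0, 0, 50],
  [0, 0, 60, 0, 0, 0, 50],
  [0, 0, 85, 0, 0, 0, 50],
  [0, 0, 100, 0, 0, 0, 50],
  [0, 0, 100, 0, 0, 0, 50],
  [0, 0, 100, 0, 0, 0, 50],
  [0, 0, 100, 0, 0, 0, 50],
])

```text
time_s: 26.1
ee_pos: [492.8, 215.1, 260.2]
eef_rot: [[-0.002, 0.999, 0.046], [0.001, 0.046, -0.999], [-1.0, -0.002, -0.001]]
contact_force: [-0.3, 0.4, 0.8]
finger_gap: 50.2
```

Run:
```python
from plan import *
from h import *
egg();s=sense();print(s['time_s'],s['ee_pos'],s['contact_force'])
S=snap('scene','end.png')
```

```text
egg px [213.11363636 263.08522727] [ 16  31  15  15 176] along -8.897881211092129 side -27.115984402779766
26.15 [492.72818856 215.60995266 260.33238731] [0.03164834 0.73468274 0.04566685]
```

View pics/end.png

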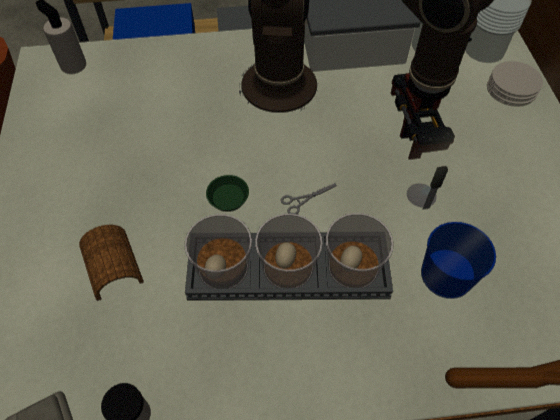

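The final picture shows the egg in the left cup at (215,264), the ladle standing upright and empty at (425,190), and everything else where it was. I'm handing in.

```bash
python3 -c "
from station import close_job
print(close_job())"
```

```text
the job is handed in; nothing more can be done
None
```

The egg is now in the cup that was empty, and the ladle is back standing upright on the ledge. I handed the job in at about 26 s; the hand-in gave no verdict.

- **How it went:** I gripped the ladle by its handle and carried the egg to the cup. I lowered it until it touched the cushion, about 42 mm above the cup's underside, with about 7 N. Then I lifted it 1–2 mm and tipped it slowly; the egg rolled out by 38 degrees. I tilted the ladle on to 50 degrees to clear the egg, lifted it out empty and set it down with about 8 N of contact.
- **Last checks:** The final picture shows the egg at rest in the cup. Its centre is about 29 mm from the cup's axis, against a limit of 45 mm. The ladle is upright and the gripper clear of everything. The cups, other eggs, dish, hemostat, hide and blue cup look unmoved.
- **What disagreed:**
  - The two camera views gave different cushion heights, so I found the height by touch.
  - The grip closed a few mm off where I had measured the handle, so the ladle shifted slightly when I picked it up.
  - The egg's long axis lay along the ladle's x at first, not y as described. It turned as it rolled out.
- **Not measured:** The egg's speed and knock force while it rolled out. The pictures only show it before and after.

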